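Load the last side tube into a sprung tacking fixture

ROBOT

A 6-joint arm with a two-finger parallel gripper is mounted at the origin on the work surface. World frame = base frame: x ahead of the robot, y to its left, z up, the work surface at z = 0. Lengths are in m, angles in rad, forces in N, time in s.
With the tool pointing down it reaches from about 0.4 to 0.825 m from the base axis. Payload 7 kg.
Tool frame: the origin (TCP) lies at the centre of the arm's flange, where the gripper is bolted on; the fingertips stand 178 mm ahead of it and the grasp point (between the pads) lies 159 mm ahead of it; z points along the fingers, x is the direction in which the jaws open and shut, and the axes are right-handed (so a half turn about z gives the same grasp; the last joint's range is limited). The gripper opens to 88 mm and grips with 3 to 60 N. Pads are 19 mm wide; open, the fingers measure 130 mm over their backs; the gripper's body (78 mm by 193 mm) begins 47 mm behind the grasp point.
Start: joints at [1.465, 0.359, 0.012, 0, -1.224, -0.288], TCP at [0.259, 0.623, 0.405] pointing down, gripper open.
Joint ranges: [-3.07, 3.07], [-1.43, 2.12], [-1.02, 1.25], [-3.03, 1.67], [-3.05, -0], [-3.03, 3.03]. Speed limits (rad/s): [2.39, 2.39, 3.01, 3.14, 3.14, 3.14].

INTERFACE

Orientations are given as a unit quaternion [w, x, y, z].
In Python, from rig import sensors, eyes, sign_off, finder gives the robot as it stands.
- The arm moves only by the tool move_arm, never from a script. Its argument "plan" is a list of rows, each a list of 7 numbers: the shift along the tool's x, y, z in m, then the turn, a rotation vector about the tool's x, y, z in rad, then the closure, from 0 (fully open) to 1 (shut). A call has 1 to 12 rows; each row shifts and turns the commanded pose from where the row before left it, along the tool's axes as they then stand; what a row does not reach is not made up. A row lasts 1/12 s, in which the tool goes at most 41.7 mm and 7.16 degrees, less where a joint would pass 70% of its speed; a pose out of reach is approached as far as the arm can. A call with a gripper value outside its range is refused whole. The fingers move at their own pace and stop on an object; the grip force is fixed at half the most. Time passes only in rows, so rows that do not move let the fingers close. It gives the time, the measured TCP pose, the force and the opening at its end, in the units of the state.
- sensors.get_state(): the state, without advancing time (a new reading comes with each control period).
- eyes.read_camera(name): name is "scene" or "side" or "wrist"; returns the picture (420x560x3 uint8, red, green, blue); there is no depth.
- eyes.camera_params(name): a dict with "vertical_fov" (degrees; the focal length in pixels is half the picture's height over the tangent of half this angle, whatever the lens; pixels are square), "cx", "cy" (the principal point, pixels), "extrinsics" (4x4, takes a point from camera to world coordinates). Camera axes: x right, y down, z forward; pixel columns grow to the right and rows downward; lengths in m; the calibration is good to about 2 mm. The wrist camera is an equidistant fisheye: a pixel r from the principal point sees the ray r / f radians off the axis. A picture is of the moment at which its call begins: read the wrist's pose just before it. camera_params takes no time and is no camera call; for the wrist camera it gives the pose at the moment of the call.
- sign_off(): hands the job in, once; it reports no verdict.
Trained networks look in the newest picture that a camera, given by its name, has taken for a name from the list of things; names that differ only in an ending like _2 or _b are one class to them, and where a whole thing is asked for, a point or a joint stands for the part that bears it (a point fixed in the world has none). Each returns a list of dicts, best first, with "conf" (0 to 1); they miss things now and then, are a little off and sometimes report something else, mostly with a low value. They report only what shows in the picture. A call takes as long as a camera call. They do not tell look-alikes from the thing itself.
- finder.masks_of(thing, camera): "pixels" (420x560 bool, what is visible of it) and "box" ([left, top, right, bottom] in pixels, round what is visible of it).
- finder.tip_of(thing, camera): "centre" ([column, row] in pixels: a listed point, or the origin of a listed thing).
The state is a dict: "time": time; "q": joint angles; "joint_vel": joint speeds; "joint_efforts": joint torques, N m; "ee_pos": TCP position; "tool_rot": TCP orientation; "wrist_force": force on the tool from outside, world axes, zero at the start; "torque": the same for the moment, N m; "grip_width": finger opening in m.
Only numpy, scipy, OpenCV 4.12 (cv2) and the standard library are available. Lean on these libraries where they do the work, as an engineer would, in place of code of your own. Each camera call takes 0.05 s, during which the arm holds its last target.

TASK

The tacking fixture on the welding table holds one half of a small ladder frame; load the loose long square tube into its empty lane, held by the spring jaw just like the tube beside it. Hook one end of the tube under the nose of the jaw, push the jaw back with it until the other end drops in behind the nose of the fixed stop, and let the jaw press the tube home, flat on the rests and tight against the stop. Leave the short offcut, the hammer and the tin where they are.

Things in the scene. Friction and masses are not known exactly. Their poses are not given: they have to be found in the camera images.
- fixture: Steel tacking fixture bolted down: base plate 12 mm thick, x -178 to +112, y -45 to +135 mm, no part above 80 mm. Origin: on the table, under the middle of a tube seated in the EMPTY lane. x runs along the lanes from the sprung jaw (robot side) to the fixed stop, z up. Lane at y = 0 is empty; a like lane at y = +90 mm already holds a tube with two rungs tacked on.
- seat (a point): Where the middle of the tube's underside lies when home: in the empty lane, 30 mm above the table (the rest level). Axes as the fixture's.
- rest_near (a point): Top of the empty lane's rest on the jaw side, 34 mm from the seat along the fixture's -x; its twin is at +34 mm. Each rest is 14 mm long with two cheeks 33 mm apart, flaring from 57 mm above the table to 49 mm apart at 70 mm. Between the rests (x -27 to +27 mm) fingers have free room down to the plate; beside and outside them only plate and rungs.
- rung_end (a point): Middle of the end face of the jaw-side rung, 16 mm square, at fixture x = -60, y = 17 mm, 45 mm above the table; the other rung is at x = +60 mm. The rungs run in +y to the tube already loaded.
- stop_face (a point): Middle of the empty lane's fixed stop face, 80 mm from the seat along the fixture's +x, 45 mm above the table. The stop is 44 mm wide; at its top a nose overhangs 8 mm towards the jaw, underside 65 mm and top 75 mm above the table.
- jaw_face (a point): Middle of the empty lane's sprung jaw face, 45 mm above the table; moves with the jaw; 66 mm from the seat along the fixture's -x when fully forward. The jaw is 44 mm wide; at its top a nose overhangs 15 mm towards the stop, underside 66 mm and top 76 mm above the table. Between jaw and nearer rest only the plate (top 12 mm above the table) lies below.
- jaw (a joint): How far the jaw is pressed back, away from the stop (m): 0 = fully forward (146 mm between jaw face and stop face), 0.034 = fully back. The spring pushes with about 9 N at 0 and 16 N fully back, lightly damped. With a tube home it reads 0.014; to get past the stop's nose a 160 mm tube needs about 0.025 when level, about 0.029 at some tilts on the way down.
- tube: The loose long steel square tube to load: 160 mm long, 30 x 30 mm, 3 mm wall, open ends, 0.3 to 0.5 kg, both ends and all faces alike. Starts flat on the table. Origin: centre of its underside as it starts; x along its length, z up as it starts.
- tube_center (a point): Centre of the long tube.
- offcut: Bystander: short offcut of the same square tube, 110 mm long, too short for the fixture, lying flat beside the long one (the two may swap places). Origin: centre of its underside, x along its length.
- hammer: Bystander: chipping hammer lying on the table, about 240 mm long, 24 mm high, cross head 145 mm. Origin: under its middle; handle towards its -x.
- tin: Bystander: open steel tin, 90 mm across, 85 mm high, upright. Origin: centre of its underside.
Mind the look-alikes: they are no part of the job. Leave any pink or white look-alike of the tube alone.

How it is judged:
On the way:
1. the tube's end presses the jaw well back (value of joint jaw above 0.02 m and contact force between tube and jaw above 2 N), for 0.05 s.
At the end, for the whole second after the job is handed in: The long tube lies in the empty lane: its centre within 2.5 mm of home along the lane, 4 mm across it and about 3 mm in height, parallel to the lane within 0.04 rad, the jaw resting on its end (joint 0.0115 to 0.0165), released and at rest (x of tube_center in the frame of seat between -0.0025 and 0.0025 m and y of tube_center in the frame of seat between -0.004 and 0.004 m and z of tube_center in the frame of seat between 0.012 and 0.0175 m and angle between the x axis of tube and the x axis of fixture, either way round below 0.04 rad and value of joint jaw between 0.0115 and 0.0165 m and contact force between tube and the fingers below 0.05 N and linear speed of tube below 0.01 m/s); the robot touches nothing.
It fails at once if the offcut is moved more than 30 mm (distance of offcut from where it was at the start of the episode above 0.03 m).
It fails at once if the hammer is moved more than 30 mm (distance of hammer from where it was at the start of the episode above 0.03 m).
It fails at once if the tin is moved more than 30 mm (distance of tin from where it was at the start of the episode above 0.03 m).
It also fails if it takes over 66 s, if anything falls off the work surface, if the arm or the gripper's body presses on something with over 40 N, if the wrist force passes 120 N, or if a joint passes its speed limit or range.

## Working session

There is one attempt and no reset: what is moved stays moved. The work goes in short steps, Python scripts to look and compute and a tool call to move; the robot and the scene stay as the last step left them, time stands still between calls to the robot, and variables do not carry over. Pictures are saved under pics/ and viewed, and the job is handed in when it is done.

Besides the shell and the picture viewer there is one more tool, called after ">>>" as name(argument=value, ...) on one line, values as JSON. move_arm: Moves the arm, as the interface text tells. Its arguments: {"type":"object","properties":{"plan":{"type":"array","items":{"type":"array","items":{"type":"number"}}}},"required":["plan"]}

```bash
ls; mkdir -p pics; cat > h.py <<'E'
import numpy as np, cv2
from rig import sensors, eyes, sign_off, finder
def snap(cam,name):
    im=eyes.read_camera(cam); cv2.imwrite(f'pics/{name}.png',cv2.cvtColor(np.asarray(im),cv2.COLOR_RGB2BGR)); return im
def ray(cam,uv,p=None):
    p=p or eyes.camera_params(cam); f=210/np.tan(np.radians(p['vertical_fov'])/2)
    E=np.array(p['extrinsics']); d=np.array([(uv[0]-p['cx'])/f,(uv[1]-p['cy'])/f])
    if cam=='wrist':
        r=np.hypot(*d); s=np.sin(r)/r if r>1e-9 else 1; v=np.array([d[0]*s,d[1]*s,np.cos(r)])
    else: v=np.array([d[0],d[1],1.])
    return E[:3,3],E[:3,:3]@v
def onz(cam,uv,z,p=None):
    o,d=ray(cam,uv,p); return o+d*(z-o[2])/d[2]
def proj(cam,X,p=None):
    p=p or eyes.camera_params(cam); f=210/np.tan(np.radians(p['vertical_fov'])/2)
    E=np.array(p['extrinsics']); c=E[:3,:3].T@(np.asarray(X,float)-E[:3,3])
    if cam=='wrist':
        th=np.arctan2(np.hypot(c[0],c[1]),c[2]); n=np.hypot(c[0],c[1])+1e-12
        return np.array([p['cx']+f*th*c[0]/n,p['cy']+f*th*c[1]/n])
    return np.array([p['cx']+f*c[0]/c[2],p['cy']+f*c[1]/c[2]])
E
python3 - <<'E'
from h import *
np.set_printoptions(precision=4,suppress=True)
s=sensors.get_state(); print(s)
for c in ['scene','side','wrist']:
    snap(c,c+'0'); p=eyes.camera_params(c); print(c,p['vertical_fov'],p['cx'],p['cy']); print(np.array(p['extrinsics']))
    for t in ['tube','tube_center','offcut','fixture','seat','rest_near','rung_end','stop_face','jaw_face','hammer','tin']:
        try:
            r=finder.tip_of(t,c); print(t,[(np.round(x['centre'],1),round(x['conf'],2)) for x in r[:3]])
        except Exception as e: print(t,e)
print(sensors.get_state()['time'])
E
```

```text
pics
{'time': 0.0, 'q': array([ 1.4651,  0.3593,  0.0111, -0.0003, -1.2241, -0.2881]), 'joint_vel': array([ 0.0007,  0.0002, -0.0001,  0.0009,  0.0014, -0.0003]), 'joint_efforts': array([ -0.0012, -58.2714,  29.3052,   6.9975,   0.007 ,  -0.0002]), 'ee_pos': array([0.2589, 0.6231, 0.4037]), 'tool_rot': array([-0.0006, -0.5551,  0.8318, -0.0005]), 'wrist_force': array([ 0.002 ,  0.1866, -0.7694]), 'torque': array([-0.0045, -0.0412,  0.011 ]), 'grip_width': 0.08729601874968355}
scene 45.802608260459635 282.5535395891144 204.91190899136905
[[-0.6752  0.4594 -0.5771  1.2089]
 [ 0.7375  0.4328 -0.5184  0.4528]
 [ 0.0116 -0.7757 -0.631   0.7834]
 [ 0.      0.      0.      1.    ]]
tube [(array([144.3, 210.1]), 0.96), (array([230. , 189.7]), 0.88), (array([356.8, 198.1]), 0.7)]
tube_center [(array([144.9, 204.6]), 0.97), (array([290.6, 158.4]), 0.93), (array([229.8, 184.3]), 0.91)]
offcut [(array([270.7, 216.3]), 0.74), (array([229. , 186.5]), 0.45)]
fixture [(array([359.1, 281.6]), 0.63)]
seat [(array([358.4, 271.1]), 0.73)]
rest_near [(array([365.1, 263.2]), 0.98)]
rung_end [(array([377.3
[... 719 characters left out ...]
71), (array([243. , 178.1]), 0.64), (array([343.9, 306.2]), 0.52)]
seat [(array([240.8, 166.3]), 0.92)]
rest_near [(array([228.6, 174.7]), 0.91)]
rung_end [(array([213.8, 167.4]), 0.83)]
stop_face [(array([266.1, 148. ]), 0.84)]
jaw_face [(array([215.9, 170.5]), 0.75)]
hammer [(array([329.7, 168.1]), 0.6), (array([227.2, 174.7]), 0.18)]
tin [(array([379.9, 234.7]), 0.83)]
wrist 65.70646984690485 277.54610971856914 207.08528835395634
[[-0.3841 -0.8869 -0.2566  0.3286]
 [-0.9233  0.3686  0.1079  0.5949]
 [-0.0011  0.2784 -0.9605  0.3856]
 [ 0.      0.      0.      1.    ]]
tube []
tube_center []
offcut []
fixture []
seat []
rest_near []
rung_end []
stop_face []
jaw_face []
hammer []
tin []
1.8
```

View pics/scene0.png

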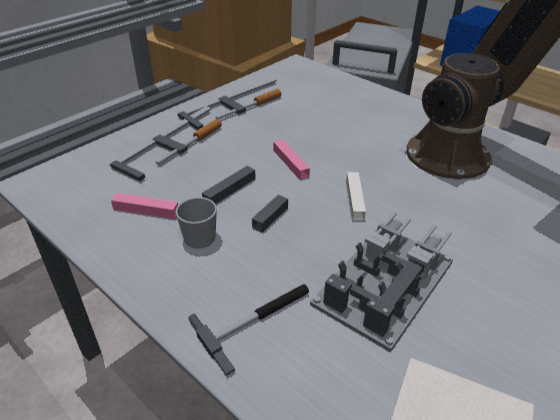

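View pics/side0.png

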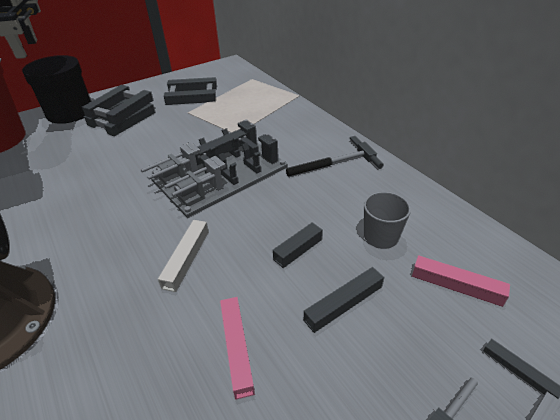

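View pics/wrist0.png

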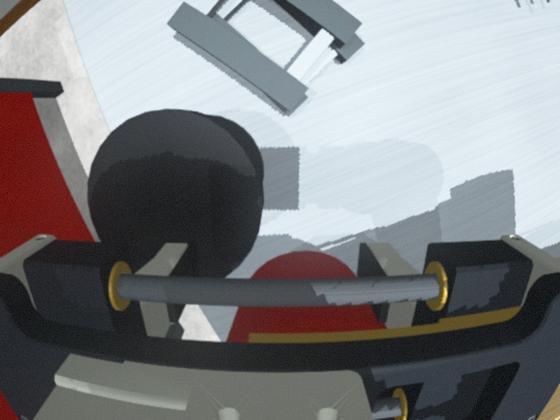

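```bash
cat > fit.py <<'E'
from h import *
from scipy.optimize import least_squares
np.set_printoptions(precision=4,suppress=True)
S={'scene':{'seat':(358.4,271.1),'rest_near':(365.1,263.2),'rung_end':(377.3,253.2),'stop_face':(336.6,288.2),'jaw_face':(376.2,250.6)},
'side':{'seat':(240.8,166.3),'rest_near':(228.6,174.7),'rung_end':(213.8,167.4),'stop_face':(266.1,148.),'jaw_face':(215.9,170.5)}}
L={'seat':(0,0,.03),'rest_near':(-.034,0,.03),'rung_end':(-.06,.017,.045),'stop_face':(.08,0,.045),'jaw_face':(-.066,0,.045)}
P={c:eyes.camera_params(c) for c in S}
def T(x,l): 
    c,s=np.cos(x[2]),np.sin(x[2]); return np.array([x[0]+c*l[0]-s*l[1],x[1]+s*l[0]+c*l[1],l[2]])
def res(x): return np.concatenate([proj(c,T(x,L[k]),P[c])-S[c][k] for c in S for k in S[c]])
o0=onz('scene',(358.4,271.1),.03,P['scene']);o1=onz('side',(240.8,166.3),.03,P['side']);print(o0,o1)
r=least_squares(res,[*o0[:2],0.],loss='soft_l1',f_scale=1.5); 
print(r.x,np.degrees(r.x[2])); print(res(r.x).reshape(-1,2))
im0=cv2.imread('pics/scene0.png');im1=cv2.imread('pics/side0.png')
for c,im in (('scene',im0),('side',im1)):
    def ln(a,b,col): 
        a=proj(c,T(r.x,a),P[c]);b=proj(c,T(r.x,b),P[c]); cv2.line(im,tuple(int(round(v*16*4)) for v in a),tuple(int(round(v*64)) for v in b),col,1,cv2.LINE_AA,4)
    im=cv2.resize(im,None,fx=4,fy=4,interpolation=cv2.INTER_CUBIC)
    q=[(-.178,-.045),(.112,-.045),(.112,.135),(-.178,.135)]
    for i in range(4): ln((*q[i],.012),(*q[(i+1)%4],.012),(0,255,0))
    for y,x0 in((0,0),(.09,0)):
        b=[(-.08,y-.015),(.08,y-.015),(.08,y+.015),(-.08,y+.015)]
        for i in range(4): ln((*b[i],.06),(*b[(i+1)%4],.06),(0,0,255) if y==0 else (255,0,255))
    ln((.08,-.022,.075),(.08,.022,.075),(255,255,0)); ln((.08,-.022,.045),(.08,.022,.045),(255,255,0))
    cs=proj(c,T(r.x,(0,.04,.04)),P[c])*4; u,v=int(cs[0]),int(cs[1]); cv2.imwrite(f'pics/fit_{c}.png',im[max(v-290,0):v+290,max(u-390,0):u+390])
E
python3 fit.py
```

```text
[0.5723 0.0946 0.03  ] [0.5791 0.0968 0.03  ]
[0.576  0.0947 0.068 ] 3.8969046814316846
[[-1.0013  0.9559]
 [ 0.8789 -0.3485]
 [ 2.9264  1.4218]
 [-0.219   1.9647]
 [-1.5523 -1.1107]
 [-0.7153  0.8575]
 [-0.4086 -2.1635]
 [ 0.495   0.9239]
 [ 0.2702  2.1522]
 [-0.0969  2.1665]]
```

View pics/fit_scene.png

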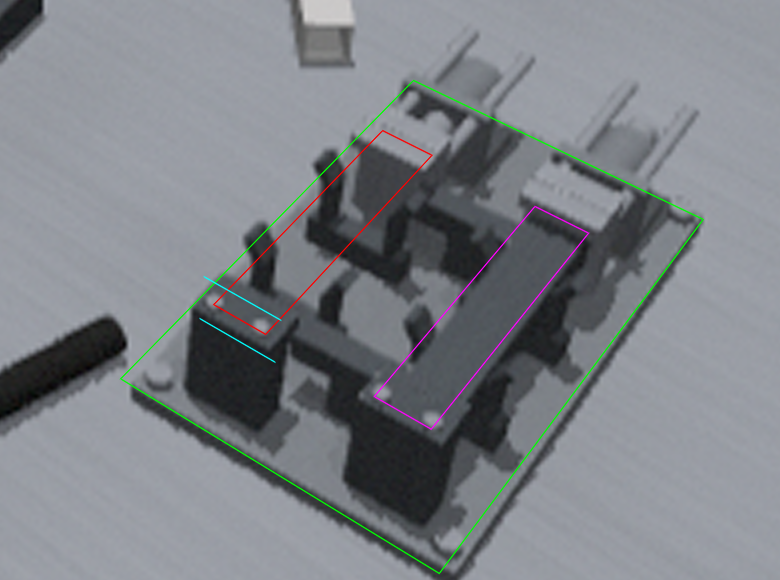

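View pics/fit_side.png

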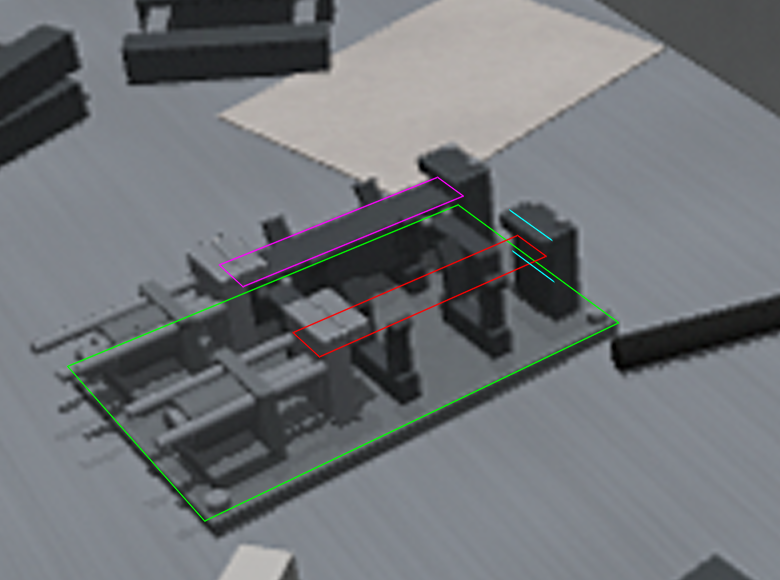

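```bash
cat > fitt.py <<'E'
from h import *
from scipy.optimize import minimize
np.set_printoptions(precision=4,suppress=True)
P={c:eyes.camera_params(c) for c in ('scene','side')}
seeds={'tube':{'scene':(230,185),'side':(344,300)},'offcut':{'scene':(270,212),'side':(298,243)}}
G={c:cv2.imread(f'pics/{c}0.png') for c in P}
def dark(c,t,nm):
    # flood grow dark region
    g=G[c].max(2).astype(int); m=(g<95).astype(np.uint8); n,l=cv2.connectedComponents(m); u,v=seeds[t][c]; return l==l[v,u]
def sil(c,x,L):
    cs,s=np.cos(x[2]),np.sin(x[2]);pts=[]
    for a in(-L/2,L/2):
        for b in(-.015,.015):
            for z in(0,.03): pts.append(proj(c,(x[0]+cs*a-s*b,x[1]+s*a+cs*b,z),P[c]))
    h=cv2.convexHull(np.array(pts,np.float32))
    m=np.zeros((1680,2240),np.uint8); cv2.fillConvexPoly(m,np.round((h+.5)*4*16-.5).astype(np.int32),1,shift=4); return m
for t,L in(('tube',.16),('offcut',.11)):
    M={c:dark(c,t,t) for c in P}
    for c in P: print(t,c,M[c].sum())
    big={c:cv2.resize(M[c].astype(np.uint8),None,fx=4,fy=4,interpolation=cv2.INTER_NEAREST) for c in P}
    o=onz('scene',seeds[t]['scene'],.02,P['scene'])
    def cost(x): 
        return sum(1-(lambda a,b:(a&b).sum()/((a|b).sum()))(sil(c,x,L),big[c]) for c in P)
    best=min((minimize(cost,[o[0],o[1],a],method='Nelder-Mead',options=dict(initial_simplex=[[o[0],o[1],a],[o[0]+.02,o[1],a],[o[0],o[1]+.02,a],[o[0],o[1],a+.3]],xatol=2e-4,fatol=1e-4)) for a in np.arange(0,3.1,.52)),key=lambda r:r.fun)
    print(t,best.x,best.fun,np.degrees(best.x[2]))
    for c in P: 
        h,_=cv2.findContours(cv2.resize(sil(c,best.x,L),(560,420),interpolation=cv2.INTER_AREA),0,2); cv2.drawContours(G[c],h,-1,(0,255,0),1)
cv2.imwrite('pics/t_both.png',np.vstack([cv2.resize(G['scene'][120:260,170:330],(640,560))[:,:],])); cv2.imwrite('pics/t_side.png',cv2.resize(G['side'][200:350,260:420],(640,600)))
E
python3 fitt.py
```

```text
tube scene 825
tube side 2046
tube [ 0.5427 -0.333   0.0252] 0.22743574517314646 1.4449574028796646
offcut scene 682
offcut side 1104
offcut [ 0.5502 -0.1804  3.3057] 0.1518134995960826 189.40397861677198
```

View pics/t_both.png

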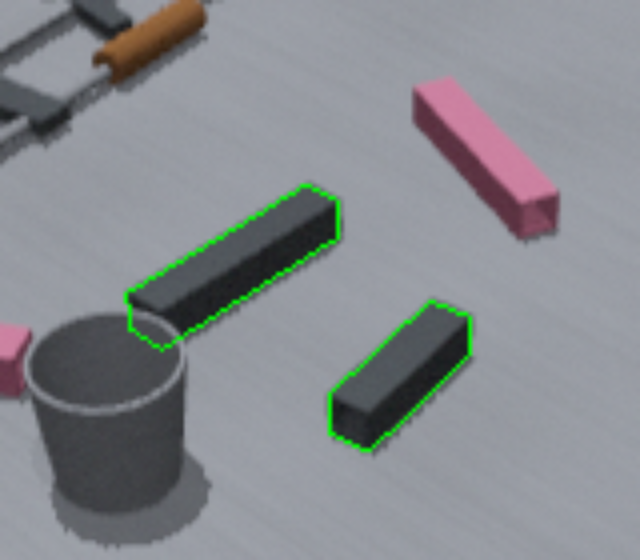

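View pics/t_side.png

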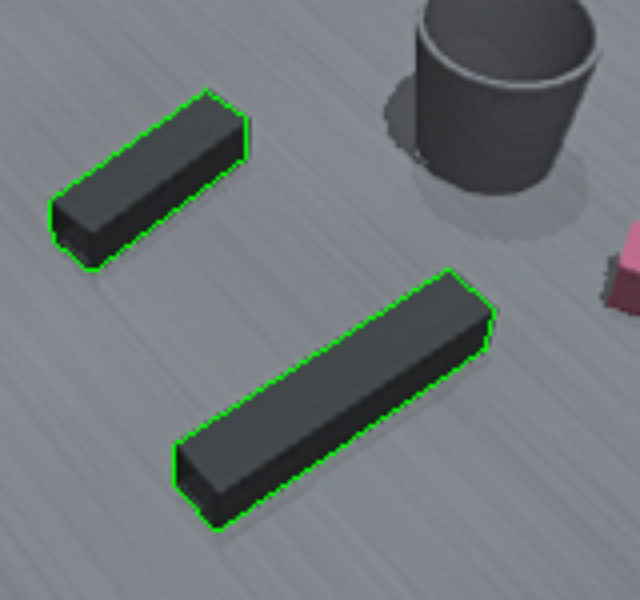

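Candidates: dark long tube at scene (230,185) / side (344,300); dark short offcut (270,212)/(298,243); pink look-alikes (145,206), (290,158); white one (356,196). I choose the dark long one: the crops show that a 160 mm box fits it in both views, and the 110 mm box fits the offcut.

>>> move_arm(plan=[[0, 0, 0, 0, 0, -0.105, 0], [0, 0, 0, 0, 0, -0.105, 0], [0, 0, 0, 0, 0, -0.105, 0], [0, 0, 0, 0, 0, -0.105, 0], [0.037, -0.0097, 0.004, 0, 0, 0, 0], [0.037, -0.0097, 0.004, 0, 0, 0, 0], [0.037, -0.0097, 0.004, 0, 0, 0, 0], [0.037, -0.0097, 0.004, 0, 0, 0, 0], [0.037, -0.0097, 0.004, 0, 0, 0, 0], [0.037, -0.0097, 0.004, 0, 0, 0, 0], [0.037, -0.0097, 0.004, 0, 0, 0, 0], [0.037, -0.0097, 0.004, 0, 0, 0, 0]])

```text
time: 2.8
ee_pos: [0.3444, 0.3276, 0.3727]
tool_rot: [-0.0, 0.716, -0.698, -0.0]
wrist_force: [0.9, -0.3, -0.1]
grip_width: 0.0876
```

>>> move_arm(plan=[[0.037, -0.0097, 0.004, 0, 0, 0, 0], [0.037, -0.0097, 0.004, 0, 0, 0, 0], [0.037, -0.0097, 0.004, 0, 0, 0, 0], [0.037, -0.0097, 0.004, 0, 0, 0, 0], [0.037, -0.0097, 0.004, 0, 0, 0, 0], [0.037, -0.0097, 0.004, 0, 0, 0, 0], [0.037, -0.0097, 0.004, 0, 0, 0, 0], [0.037, -0.0097, 0.004, 0, 0, 0, 0], [0.037, -0.0097, 0.004, 0, 0, 0, 0], [0.037, -0.0097, 0.004, 0, 0, 0, 0], [0.037, -0.0097, 0.004, 0, 0, 0, 0], [0.037, -0.0097, 0.004, 0, 0, 0, 0]])

```text
time: 3.8
ee_pos: [0.4725, -0.1134, 0.3249]
tool_rot: [-0.0, 0.716, -0.698, 0.0]
wrist_force: [0.4, 1.6, -1.1]
grip_width: 0.0878
```

>>> move_arm(plan=[[0.037, -0.0097, 0.005, 0, 0, 0, 0], [0.037, -0.0097, 0.005, 0, 0, 0, 0], [0.037, -0.0097, 0.005, 0, 0, 0, 0], [0.037, -0.0097, 0.005, 0, 0, 0, 0], [0.037, -0.0097, 0.005, 0, 0, 0, 0], [0.037, -0.0097, 0.005, 0, 0, 0, 0], [0, 0, 0, 0, 0, 0, 0], [0, 0, 0, 0, 0, 0, 0]])

```text
time: 4.47
ee_pos: [0.5362, -0.3337, 0.2933]
tool_rot: [0.0, 0.715, -0.699, -0.001]
wrist_force: [-1.4, 0.1, -0.1]
grip_width: 0.0877
```

```bash
python3 - <<'E'
from h import *
np.set_printoptions(precision=4,suppress=True)
s=sensors.get_state(); print(s['time'],s['ee_pos'],s['tool_rot'],s['q'],s['wrist_force'])
p=eyes.camera_params('wrist'); im=snap('wrist','w1')
B=cv2.imread('pics/w1.png')
x=[.5427,-.333,.0252]; c,sn=np.cos(x[2]),np.sin(x[2])
for z in(0,.03):
    q=[proj('wrist',(x[0]+c*a-sn*b,x[1]+sn*a+c*b,z),p) for a,b in((-.08,-.015),(.08,-.015),(.08,.015),(-.08,.015))]
    print(z,np.array(q)); cv2.polylines(B,[np.round(np.array(q)*16).astype(np.int32)],True,(0,255,0) if z else (0,255,255),1,cv2.LINE_AA,4)
for t in ((.8,-.333),): pass
cv2.imwrite('pics/w1o.png',B)
print([ (onz('scene',u,.0)) for u in((200,243),)])
E
```

```text
4.4667 [ 0.5362 -0.3337  0.2933] [ 0.0005  0.7152 -0.6989 -0.0008] [-0.2481  0.3772 -0.231   0.     -0.9645  1.8419] [-1.3508  0.0704 -0.1401]
0 [[293.8176 276.5337]
 [295.7139 101.6659]
 [259.5558 101.7593]
 [262.3223 276.6024]]
0.03 [[295.3398 292.7952]
 [297.917  100.0612]
 [257.312  100.1667]
 [260.8466 292.8689]]
[array([ 0.7227, -0.2348,  0.    ])]
```

View pics/w1o.png

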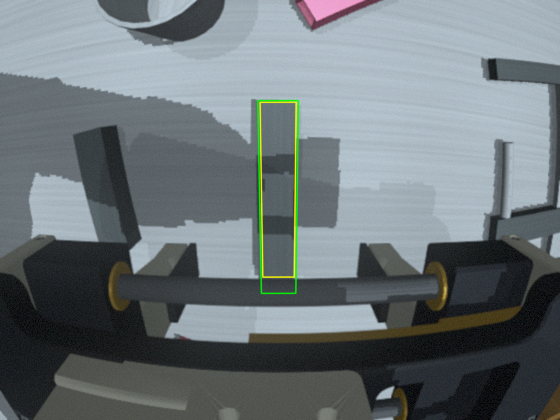

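>>> move_arm(plan=[[0, 0, 0.03, 0, 0, 0, 0], [0, 0, 0.03, 0, 0, 0, 0], [0, 0, 0.03, 0, 0, 0, 0], [0, 0, 0.015, 0, 0, 0, 0], [0, 0, 0.0065, 0, 0, 0, 0], [0, 0, 0, 0, 0, 0, 0]])

```text
time: 5.02
ee_pos: [0.536, -0.3306, 0.1823]
tool_rot: [0.001, 0.717, -0.697, -0.001]
wrist_force: [1.0, 0.0, -0.2]
grip_width: 0.0874
```

>>> move_arm(plan=[[0, 0, 0, 0, 0, 0, 1], [0, 0, 0, 0, 0, 0, 1], [0, 0, 0, 0, 0, 0, 1], [0, 0, 0, 0, 0, 0, 1], [0, 0, 0, 0, 0, 0, 1], [0, 0, 0, 0, 0, 0, 1], [0, 0, 0, 0, 0, 0, 1], [0, 0, 0, 0, 0, 0, 1]])

```text
time: 5.68
ee_pos: [0.5363, -0.3318, 0.1833]
tool_rot: [-0.0, 0.716, -0.698, 0.0]
wrist_force: [-0.0, -0.7, -0.3]
grip_width: 0.0401
```

>>> move_arm(plan=[[0, 0, 0, 0, 0, 0, 1], [0, 0, 0, 0, 0, 0, 1], [0, 0, 0, 0, 0, 0, 1], [0, 0, 0, 0, 0, 0, 1], [0, 0, 0, 0, 0, 0, 1], [0, 0, -0.03, 0, 0, 0, 1], [0, 0, -0.03, 0, 0, 0, 1], [0, 0, -0.03, 0, 0, 0, 1], [0, 0, 0, 0, 0, 0, 1], [0, 0, 0, 0, 0, 0, 1]])

```text
time: 6.52
ee_pos: [0.5366, -0.3317, 0.2745]
tool_rot: [-0.001, 0.716, -0.698, 0.001]
wrist_force: [0.7, 0.8, -5.3]
grip_width: 0.0303
```

```bash
python3 - <<'E'
from h import *
np.set_printoptions(precision=4,suppress=True)
s=sensors.get_state(); print(s['time'],s['ee_pos'],s['tool_rot'],s['q'],s['wrist_force'],s['grip_width'])
a=snap('side','s2');b=snap('wrist','w2'); 
A=cv2.imread('pics/s2.png');B=cv2.imread('pics/w2.png')
cv2.imwrite('pics/m2.png',np.hstack([cv2.resize(A[150:400,220:520],(400,333)),cv2.resize(B,(400,300)).copy()[:,:] if 0 else cv2.resize(B,(400,333))]))
E
```

```text
6.5167 [ 0.5366 -0.3317  0.2745] [-0.0009  0.7163 -0.6978  0.0012] [-0.2448  0.3937 -0.2543 -0.0005 -0.9198  1.842 ] [ 0.663   0.8141 -5.3437] 0.03031807297795046
```

View pics/m2.png

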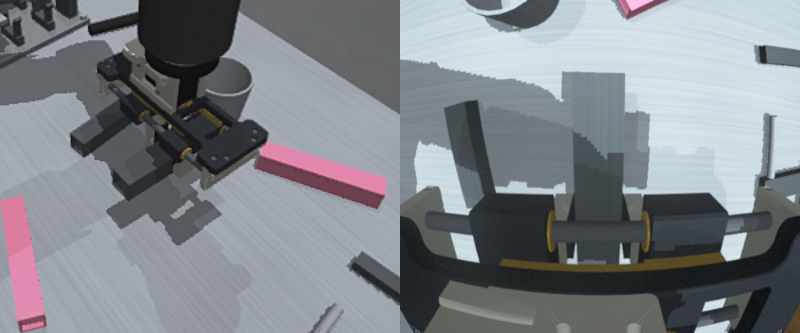

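```bash
python3 - <<'E'
from h import *
from scipy.spatial.transform import Rotation as R
np.set_printoptions(precision=4,suppress=True)
s=sensors.get_state(); q=s['tool_rot']; Rt=R.from_quat([q[1],q[2],q[3],q[0]]).as_matrix()
p=eyes.camera_params('wrist'); E=np.array(p['extrinsics'])
# camera in tool
M=np.eye(4);M[:3,:3]=Rt;M[:3,3]=s['ee_pos']; C=np.linalg.inv(M)@E; print(C)
np.save('C.npy',C)
for X in ((-.015,-.0862,.1525),(.015,-.0862,.1525),(.015,-.0862,.1825),(-.015,-.0862,.1825)): print(X,proj('wrist',Rt@np.array(X)+s['ee_pos'],p))
B=cv2.imread('pics/w2.png'); cv2.imwrite('pics/w2c.png',cv2.resize(B[70:270,200:340],None,fx=3,fy=3,interpolation=cv2.INTER_NEAREST))
E
```

```text
[[ 1.     -0.0003 -0.0004 -0.0006]
 [ 0.0004  0.9606  0.2781 -0.0754]
 [ 0.0003 -0.2781  0.9606  0.0191]
 [ 0.      0.      0.      1.    ]]
(-0.015, -0.0862, 0.1525) [242.0305  89.6266]
(0.015, -0.0862, 0.1525) [316.2229  89.682 ]
(0.015, -0.0862, 0.1825) [309.1685  94.3007]
(-0.015, -0.0862, 0.1825) [248.5523  94.2692]
```

View pics/w2c.png

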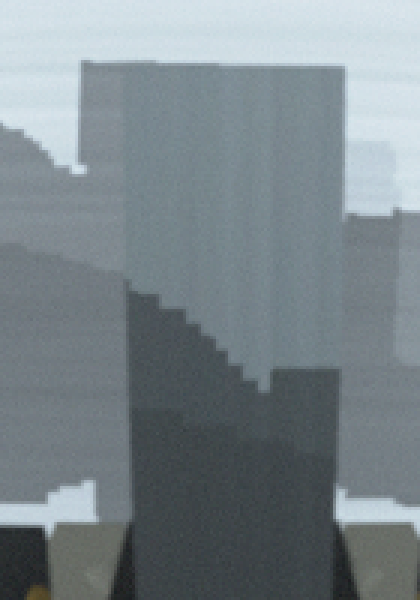

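>>> move_arm(plan=[[-0.0355, -0.0054, -0.005, 0, 0, -0.0036, 1], [-0.0355, -0.0054, -0.005, 0, 0, -0.0036, 1], [-0.0355, -0.0054, -0.005, 0, 0, -0.0036, 1], [-0.0355, -0.0054, -0.005, 0, 0, -0.0036, 1], [-0.0355, -0.0054, -0.005, 0, 0, -0.0036, 1], [-0.0355, -0.0054, 0, 0, 0, -0.0036, 1], [-0.0355, -0.0054, 0, 0, 0, -0.0036, 1], [-0.0355, -0.0054, 0, 0, 0, -0.0036, 1], [-0.0355, -0.0054, 0, 0, 0, -0.0036, 1], [-0.0355, -0.0054, 0, 0, 0, -0.0036, 1], [-0.0355, -0.0054, 0, 0, 0, -0.0036, 1], [-0.0355, -0.0054, 0, 0, 0, -0.0036, 1]])

```text
time: 7.62
ee_pos: [0.5806, 0.0983, 0.296]
tool_rot: [0.002, 0.731, -0.682, -0.001]
wrist_force: [0.5, -1.3, -4.7]
grip_width: 0.0299
```

>>> move_arm(plan=[[0, 0, 0, 0, 0, 0, 1], [0, 0, 0, 0, 0, 0, 1], [0, 0, 0, 0, 0, 0, 1]])

```text
time: 7.87
ee_pos: [0.5808, 0.0968, 0.2963]
tool_rot: [0.002, 0.731, -0.682, -0.001]
wrist_force: [0.5, -0.4, -4.8]
grip_width: 0.0298
```

```bash
python3 - <<'E'
from h import *
np.set_printoptions(precision=4,suppress=True)
s=sensors.get_state(); print(s['time'],s['ee_pos'],s['tool_rot'],s['q'],s['wrist_force'],s['grip_width'])
p=eyes.camera_params('wrist'); snap('wrist','w3'); snap('side','s3'); snap('scene','c3')
B=cv2.imread('pics/w3.png')
x=[.576,.0947,.068];c,sn=np.cos(x[2]),np.sin(x[2])
T=lambda l:np.array([x[0]+c*l[0]-sn*l[1],x[1]+sn*l[0]+c*l[1],l[2]])
B=cv2.resize(B,None,fx=1.4,fy=1.4,interpolation=cv2.INTER_CUBIC)
def pl(pts,col): cv2.polylines(B,[np.array([proj('wrist',T(l),p)*1.4*16 for l in pts]).astype(np.int32)],True,col,1,cv2.LINE_AA,4)
pl([(-.178,-.045,.012),(.112,-.045,.012),(.112,.135,.012),(-.178,.135,.012)],(0,255,0))
pl([(.072,-.022,.075),(.072,.022,.075),(.085,.022,.075),(.085,-.022,.075)],(0,255,255))
pl([(-.08,.075,.06),(.08,.075,.06),(.08,.105,.06),(-.08,.105,.06)],(255,0,255))
for y in (.017,):
  pl([(.052,.017,.053),(.068,.017,.053),(.068,.075,.053),(.052,.075,.053)],(0,0,255))
for t in ['stop_face','rung_end','rest_near','seat','jaw_face']:
    r=finder.tip_of(t,'wrist'); print(t,[(np.round(k['centre'],1),round(k['conf'],2)) for k in r[:3]])
cv2.imwrite('pics/w3o.png',B)
E
```

```text
7.8667 [0.5808 0.0968 0.2963] [ 0.0017  0.7314 -0.6819 -0.0008] [ 0.4969  0.3115 -0.3239 -0.0005 -0.939   1.1443] [ 0.5161 -0.3528 -4.795 ] 0.02981531281402903
stop_face []
rung_end []
rest_near []
seat [(array([276. , 247.7]), 0.29)]
jaw_face []
```

View pics/w3o.png

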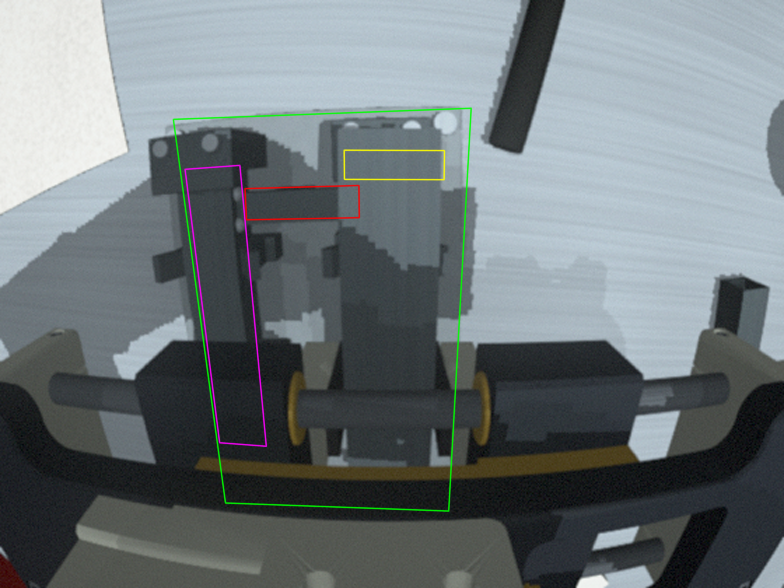

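```bash
python3 - <<'E'
import cv2
B=cv2.imread('pics/w3.png'); cv2.imwrite('pics/w3c.png',cv2.resize(B[70:270,100:360],None,fx=3,fy=3,interpolation=cv2.INTER_CUBIC))
B=cv2.imread('pics/c3.png'); cv2.imwrite('pics/c3c.png',cv2.resize(B[150:350,280:480],None,fx=3,fy=3,interpolation=cv2.INTER_CUBIC))
E
```

```text
(no output)
```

View pics/w3c.png

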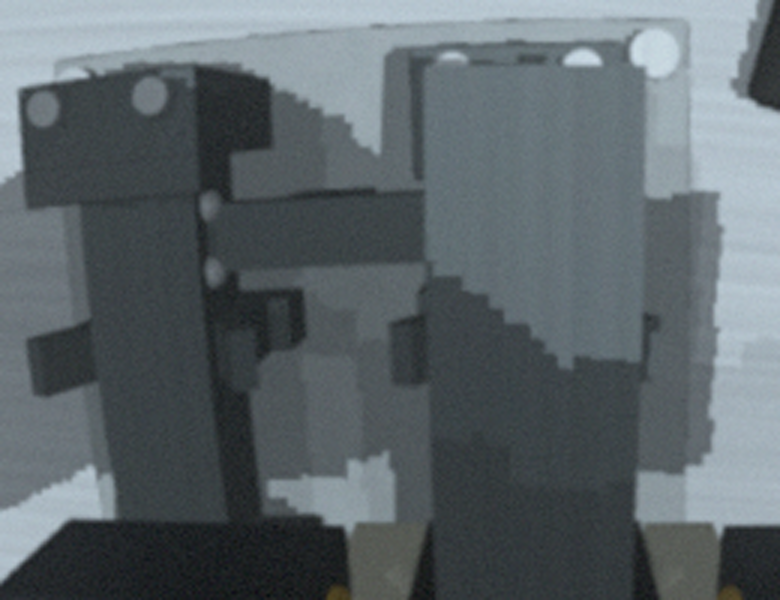

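View pics/c3c.png

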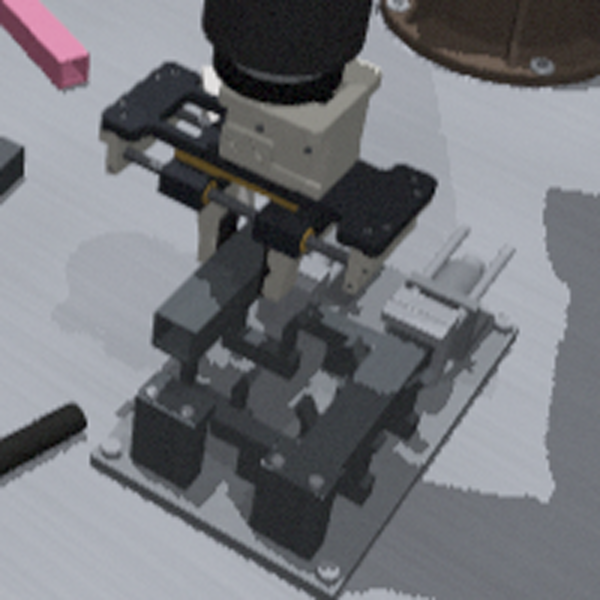

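```bash
cat > fw.py <<'E'
from h import *
from scipy.optimize import least_squares
np.set_printoptions(precision=4,suppress=True)
p=eyes.camera_params('wrist')
T=lambda x,l:np.array([x[0]+np.cos(x[2])*l[0]-np.sin(x[2])*l[1],x[1]+np.sin(x[2])*l[0]+np.cos(x[2])*l[1],l[2]])
cr=lambda u,v:np.array([u/3+100-1/3,v/3+70-1/3])
pts=[((688,20),(.112,-.045,.012)),((57,62),(.112,.135,.012)),((25,207),(.072,.112,.075)),((200,193),(.072,.068,.075))]
# (pixel, known z, axis, value)
lines=[((688,300),.012,1,-.045),((688,500),.012,1,-.045),((95,380),.06,1,.105),((112,480),.06,1,.105),((386,70),.075,1,.022),((385,120),.075,1,.022),((320,197),.053,0,.068),((320,266),.053,0,.052),((212,350),.06,1,.075),((221,500),.06,1,.075)]
def loc(x,w): d=w[:2]-x[:2]; c,s=np.cos(x[2]),np.sin(x[2]); return np.array([c*d[0]+s*d[1],-s*d[0]+c*d[1]])
def res(x):
    r=[]
    for uv,l in pts: r+=list(1e3*(loc(x,onz('wrist',cr(*uv),l[2],p))-l[:2]))
    for uv,z,a,v in lines: r.append(1e3*(loc(x,onz('wrist',cr(*uv),z,p))[a]-v))
    return np.array(r)
r=least_squares(res,[.576,.0947,.068],loss='soft_l1'); print(r.x); print(res(r.x))
print(res([.576,.0947,.068]))
# held tube
for uv in ((425,66),(644,68),(433,500),(635,500)): print(uv, onz('wrist',cr(*uv),.2963-.1525,p))
E
python3 fw.py
```

```text
[0.5767 0.0988 0.0913]
[ 0.1096 -1.7268  0.0668 -0.9694  0.3474  0.2757 -0.2136  0.0826 -1.2559
 -2.4439  1.102   0.4313  4.0119  4.5713  0.0352 -0.3496 -1.3831  0.85  ]
[ 2.1834  4.9395 -2.064   5.647  -1.2667  5.9741 -0.7995  5.7798  3.5986
  1.0213  5.7553  4.4709 10.2668 10.5807 -0.0379 -0.4404  3.4269  4.7703]
(425, 66) [0.6658 0.1174 0.1438]
(644, 68) [0.6675 0.0875 0.1438]
(433, 500) [0.603  0.1133 0.1438]
(635, 500) [0.605  0.0832 0.1438]
```

```bash
cat > fe.py <<'E'
from h import *
from scipy.optimize import least_squares
from scipy.ndimage import map_coordinates, gaussian_filter
np.set_printoptions(precision=4,suppress=True,linewidth=150)
T=lambda x,l:np.array([x[0]+np.cos(x[2])*l[0]-np.sin(x[2])*l[1],x[1]+np.sin(x[2])*l[0]+np.cos(x[2])*l[1],l[2]])
pl=[(-.178,-.045,.012),(.112,-.045,.012),(.112,.135,.012),(-.178,.135,.012)]
ED={'pR':(pl[0],pl[1]),'pF':(pl[1],pl[2]),'pL':(pl[2],pl[3]),'pN':(pl[3],pl[0]),
't75':((-.06,.075,.06),(.07,.075,.06)),'t105':((-.06,.105,.06),(.07,.105,.06)),
'nose2':((.072,.069,.075),(.072,.111,.075)),'nose1':((.072,-.021,.075),(.072,.021,.075))}
use={'scene':['pR','pF','pL','t75','t105'],'side':['pR','pF','t75','t105'],'wrist':['pR','pF','t105','nose2']}
I={c:gaussian_filter(cv2.cvtColor(cv2.imread(f),cv2.COLOR_BGR2GRAY).astype(float),.7) for c,f in(('scene','pics/scene0.png'),('side','pics/side0.png'),('wrist','pics/w3.png'))}
P={c:eyes.camera_params(c) for c in I}
def obs(c,x,w):
    out=[]
    for e in use[c]:
        a,b=map(np.array,ED[e])
        for t in np.linspace(.04,.96,40):
            l=a+(b-a)*t; u=proj(c,T(x,l),P[c]); d=proj(c,T(x,l+(b-a)*.01),P[c])-u; n=np.array([-d[1],d[0]])/np.hypot(*d)
            s=np.arange(-w,w+.01,.25); q=u+s[:,None]*n
            if (q<3).any() or (q[:,0]>556).any() or (q[:,1]>416).any(): continue
            if c=='wrist' and (u[1]>235): continue
            v=map_coordinates(I[c],[q[:,1],q[:,0]],order=1); g=np.abs(np.gradient(v,.25)); 
            k=g.argmax()
            if g[k]<6 or k in(0,len(s)-1): continue
            out.append((e,l,u+s[k]*n,n))
    return out
def fit(cams,x0,off=False):
    x=np.array(x0,float)
    for w in (6,4,3,2.5,2.5):
        O={c:obs(c,x,w) for c in cams}
        def res(y):
            return np.concatenate([[ (proj(c,T(y,l),P[c])-m)@n for e,l,m,n in O[c]] for c in cams])
        x=least_squares(res,x,loss='soft_l1',f_scale=.3).x
    for c in cams:
        d={}
        for e,l,m,n in O[c]: d.setdefault(e,[]).append((proj(c,T(x,l),P[c])-m)@n)
        print(c,{e:(len(v),round(np.median(v),2),round(float(np.std(v)),2)) for e,v in d.items()})
    print(cams,x); return x
if __name__=='__main__':
    for x0 in ([.576,.0947,.068],[.5765,.0985,.085]):
        fit(['scene'],x0);fit(['side'],x0);fit(['wrist'],x0);fit(['scene','side'],x0);fit(['scene','side','wrist'],x0);print()
E
python3 fe.py
```

```text
scene {'pR': (26, np.float64(-0.14), 1.2), 'pF': (40, np.float64(-0.02), 0.25), 'pL': (37, np.float64(-1.68), 0.32), 't75': (29, np.float64(-0.29), 0.6), 't105': (40, np.float64(-0.27), 0.68)}
['scene'] [0.5822 0.0981 0.089 ]
side {'pR': (34, np.float64(-0.53), 0.84), 'pF': (21, np.float64(0.05), 0.91), 't75': (40, np.float64(0.24), 0.79), 't105': (33, np.float64(0.26), 0.64)}
['side'] [0.575  0.0939 0.1552]
wrist {'pR': (2, np.float64(-0.2), 1.05), 'pF': (40, np.float64(-0.28), 0.46), 't105': (19, np.float64(0.02), 0.25), 'nose2': (13, np.float64(0.83), 0.25)}
['wrist'] [0.5775 0.0991 0.0957]
scene {'pR': (27, np.float64(0.2), 1.06), 'pF': (40, np.float64(0.0), 0.22), 'pL': (35, np.float64(-1.92), 0.26), 't75': (31, np.float64(-0.04), 0.64), 't105': (39, np.float64(-0.01), 0.57)}
side {'pR': (40, np.float64(-0.28), 0.14), 'pF': (14, np.float64(-0.13), 1.1), 't75': (40, np.float64(-0.5), 0.72), 't105': (38, np.float64(-0.13), 0.48)}
['scene', 'side'] [0.5824 0.0976 0.0905]
scene {'pR': (29, np.float64(-0.23), 1.22), 'pF': (27, np.float64(-2.01), 0.64), 'pL': (37, np.float64(-1.77), 0
[... 1286 characters left out ...]
 (14, np.float64(-0.13), 1.1), 't75': (40, np.float64(-0.5), 0.72), 't105': (38, np.float64(-0.13), 0.48)}
['scene', 'side'] [0.5824 0.0976 0.0904]
scene {'pR': (30, np.float64(-0.21), 1.23), 'pF': (31, np.float64(-1.99), 0.21), 'pL': (37, np.float64(-1.8), 0.19), 't75': (32, np.float64(-0.2), 0.76), 't105': (40, np.float64(0.05), 0.46)}
side {'pR': (39, np.float64(-0.47), 0.14), 'pF': (15, np.float64(-0.49), 1.48), 't75': (40, np.float64(-0.23), 0.66), 't105': (39, np.float64(-0.23), 0.47)}
wrist {'pR': (9, np.float64(-0.38), 1.1), 'pF': (40, np.float64(0.02), 0.29), 't105': (9, np.float64(2.13), 0.16), 'nose2': (11, np.float64(1.31), 0.23)}
['scene', 'side', 'wrist'] [0.5778 0.0972 0.0931]
```

>>> move_arm(plan=[[-0.002, 0, 0, 0, 0, -0.022, 1], [0, 0, 0, 0.0733, 0, 0, 1], [0, 0, 0, 0.0733, 0, 0, 1], [0, 0, 0, 0.0733, 0, 0, 1], [0, 0, 0, 0.0733, 0, 0, 1], [0, 0, 0, 0.0733, 0, 0, 1], [0, 0, 0, 0, 0, 0, 1], [0, 0, 0, 0, 0, 0, 1], [0, 0, 0, 0, 0, 0, 1]])

```text
time: 9.02
ee_pos: [0.5816, 0.0985, 0.2985]
tool_rot: [-0.134, 0.726, -0.663, 0.122]
wrist_force: [0.1, -0.0, -4.7]
grip_width: 0.0297
```

```bash
cat > st.py <<'E'
from h import *
from scipy.spatial.transform import Rotation as R
np.set_printoptions(precision=4,suppress=True,linewidth=150)
F=np.array([.577,.0989,.093])
def tool():
    s=sensors.get_state(); q=s['tool_rot']; return s,R.from_quat([q[1],q[2],q[3],q[0]]).as_matrix()
def fx(w):
    c,sn=np.cos(F[2]),np.sin(F[2]); d=np.asarray(w)-[F[0],F[1],0]; return np.array([c*d[0]+sn*d[1],-sn*d[0]+c*d[1],d[2]])*1e3
def rep():
    s,M=tool(); e=s['ee_pos']; f=lambda l:fx(M@np.array(l)+e)
    cen=f((-.0005,-.0055,.1675)); a=fx(M@np.array([0,-1.,0])+[F[0],F[1],0])/1e3
    print('t',s['time'],'TCP',fx(e),'tilt',np.degrees(np.arctan2(a[2],a[0])),'yaw',np.degrees(np.arctan2(a[1],a[0])),'roll',np.degrees(fx(M@np.array([1.,0,0])+[F[0],F[1],0])[2]/1e3))
    for n,l in(('centre',(-.0005,-.0055,.1675)),('nearTop',(0,.0745,.1525)),('nearBot',(0,.0745,.1825)),('farTop',(0,-.0855,.1525)),('farBot',(0,-.0855,.1825))): print(n,f(l))
    c,sn=np.cos(F[2]),np.sin(F[2]); w=s['wrist_force']; print('F fix',c*w[0]+sn*w[1],-sn*w[0]+c*w[1],w[2],'torque',s['torque'],'q',s['q'],s['grip_width'])
if __name__=='__main__': rep()
E
python3 st.py
```

```text
t 9.0167 TCP [  4.5322  -0.8116 298.5179] tilt 20.89689880146057 yaw -0.10300728781399301 roll 0.025434575937661446
centre [ 69.4162  -0.5079 143.9969]
nearTop [-10.6729  -0.8568 129.4756]
nearBot [  0.0277  -0.8902 101.4488]
farTop [138.8027  -1.1255 186.5455]
farBot [149.5033  -1.159  158.5187]
F fix 0.09597947697708392 -0.04602402453632272 -4.660656964847886 torque [-0.1334  1.6756 -0.0014] q [ 0.528   0.2141 -0.6381  0.3864 -0.4132  0.8028] 0.029698656141279582
```

>>> move_arm(plan=[[-0.0004, 0.0108, 0.0051, 0, 0, 0, 1], [-0.0004, 0.0108, 0.0051, 0, 0, 0, 1], [0, 0.0108, 0.0051, 0, 0, 0, 1], [0, 0.0108, 0.0051, 0, 0, 0, 1], [0, 0, 0, 0, 0, 0, 1], [0, 0, 0, 0, 0, 0, 1]])

```text
time: 9.52
ee_pos: [0.5492, 0.0961, 0.2638]
tool_rot: [-0.134, 0.726, -0.663, 0.123]
wrist_force: [0.4, -0.7, -4.3]
grip_width: 0.0297
```

```bash
cat > look.py <<'E'
import sys
from st import *
rep(); n=sys.argv[1]
s,M=tool(); e=s['ee_pos']; p={c:eyes.camera_params(c) for c in('scene','side','wrist')}
box=[(x,y,z) for x in(-.0155,.0145) for y in(.0745,-.0855) for z in(.1525,.1825)]
ims=[]
for c in('side','scene','wrist'):
    snap(c,n+c); B=cv2.imread(f'pics/{n}{c}.png'); k=4 if c!='wrist' else 1; 
    if c!='wrist': B=cv2.resize(B,None,fx=k,fy=k,interpolation=cv2.INTER_CUBIC)
    Q=[proj(c,M@np.array(b)+e,p[c])*k for b in box]
    if '-o' in sys.argv:
      for i in range(8):
        for j in range(i):
            if bin(i^j).count('1')==1: cv2.line(B,tuple(map(int,Q[i])),tuple(map(int,Q[j])),(0,255,0),1)
    u,v=np.mean(Q,axis=0).astype(int)
    if c=='wrist': ims.append(cv2.resize(B,(800,600)))
    else: ims.append(B[max(0,v-280):v+280,max(0,u-370):u+370])
    cv2.imwrite(f'pics/{n}{c}_c.png',ims[-1])
E
python3 look.py a1 -o
```

```text
t 9.5167 TCP [-27.964   -0.1792 263.8377] tilt 20.958165641559944 yaw -0.09618118462988089 roll 0.07263218144553082
centre [ 37.085   -0.0158 109.386 ]
nearTop [-42.9886  -0.361   94.7794]
nearBot [-32.2581  -0.4198  66.7641]
farTop [106.426   -0.6119 152.0091]
farBot [117.1564  -0.6706 123.9939]
F fix 0.38188044207393446 -0.6958045019506246 -4.271728737441136 torque [-0.2064  1.6576 -0.0243] q [ 0.5155  0.2067 -0.8113  0.608  -0.2629  0.5799] 0.029730627663748278
```

View pics/a1side_c.png

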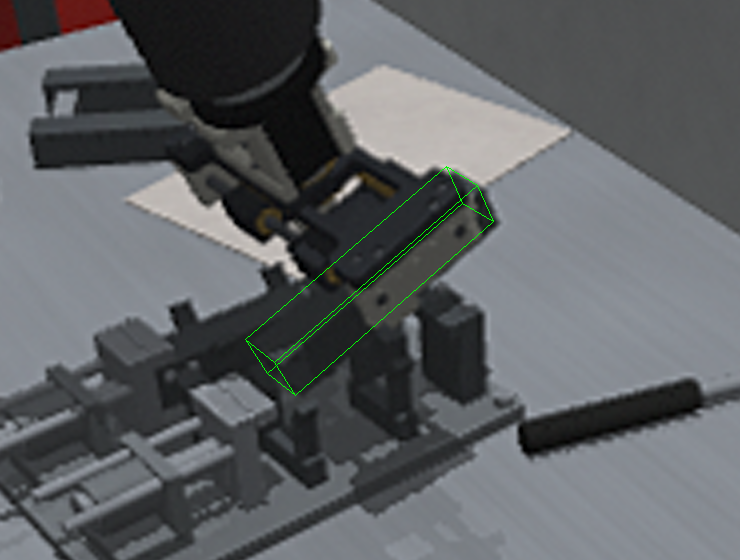

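View pics/a1scene_c.png

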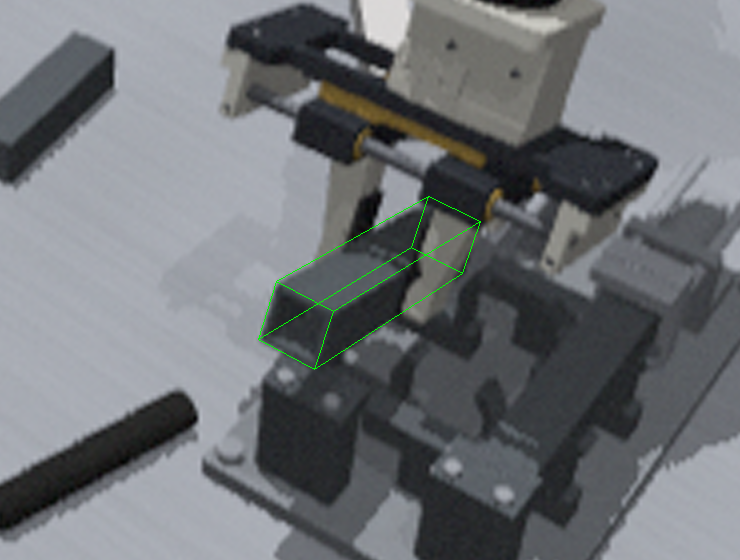

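View pics/a1wrist_c.png

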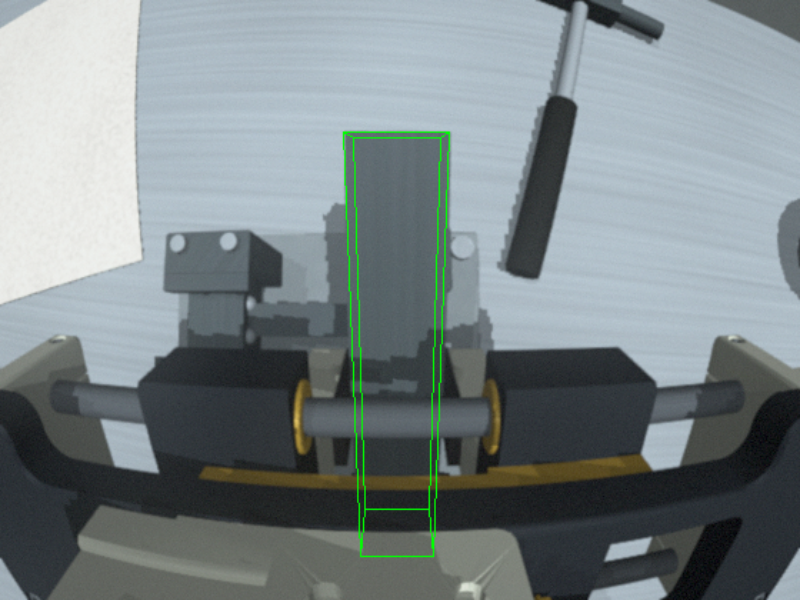

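>>> move_arm(plan=[[0, 0.002, 0.004, 0, 0, 0, 1], [0, 0.002, 0.004, 0, 0, 0, 1], [0, 0.002, 0.004, 0, 0, 0, 1], [0, 0.002, 0.004, 0, 0, 0, 1]])

```text
time: 10.0
ee_pos: [0.5478, 0.0967, 0.2468]
tool_rot: [-0.135, 0.726, -0.663, 0.124]
wrist_force: [1.5, -4.5, -0.7]
grip_width: 0.03
```

>>> move_arm(plan=[[0, 0.002, 0.004, 0, 0, 0, 1], [0, 0.002, 0.004, 0, 0, 0, 1], [0, 0.002, 0.004, 0, 0, 0, 1], [0, 0, 0, 0, 0, 0, 1], [0, 0, 0, 0, 0, 0, 1]])

```text
time: 10.42
ee_pos: [0.5506, 0.0942, 0.2388]
tool_rot: [-0.137, 0.725, -0.663, 0.126]
wrist_force: [1.0, -0.2, -1.8]
grip_width: 0.0296
```

```bash
python3 look.py a2 -o
```

```text
t 10.4167 TCP [-26.7109  -2.2263 238.7592] tilt 21.468069325387305 yaw -0.23396858637721427 roll 0.11548857061442709
centre [39.7095 -2.3603 84.8921]
nearTop [-40.2317  -2.5014  69.574 ]
nearBot [-29.2526  -2.6112  41.6554]
farTop [108.6667  -3.1094 128.1308]
farBot [119.6457  -3.2192 100.2122]
F fix 0.995195217570821 -0.31257865114034544 -1.8076753069575107 torque [0.0477 1.4966 0.0705] q [ 0.2656  0.2294 -0.9581  1.3589 -0.068   0.0477] 0.0295522635388212
```

View pics/a2side_c.png

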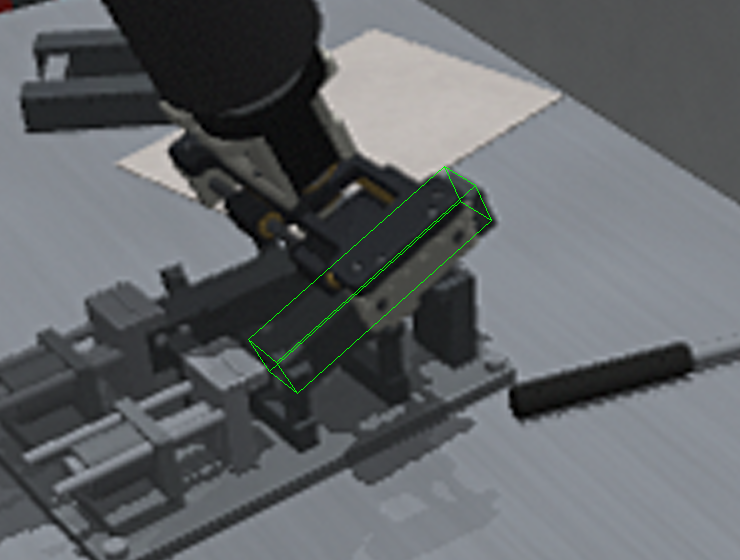

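View pics/a2scene_c.png

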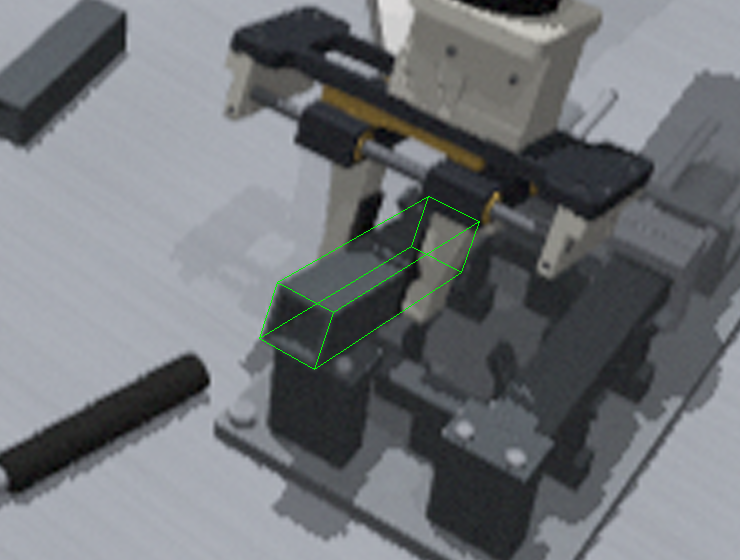

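>>> move_arm(plan=[[0, 0, -0.006, 0, 0, 0, 1], [0, 0, -0.008, 0, 0, 0, 1], [0, -0.005, -0.01, 0, 0, 0, 1], [0, -0.005, -0.01, 0, 0, 0, 1]])

```text
time: 10.9
ee_pos: [0.5498, 0.0948, 0.2673]
tool_rot: [-0.136, 0.725, -0.663, 0.128]
wrist_force: [2.3, -1.5, -3.4]
grip_width: 0.0295
```

```bash
python3 st.py
```

```text
t 10.9 TCP [-27.4424  -1.57   267.2824] tilt 21.53339870133403 yaw -0.11603086042350942 roll 0.30473861049006656
centre [ 39.1524  -2.1626 113.4918]
nearTop [-40.7712  -2.4149  98.0839]
nearBot [-29.7605  -2.6088  70.1782]
farTop [108.0611  -2.7163 156.8108]
farBot [119.0718  -2.9102 128.9051]
F fix 2.161095803676214 -1.679395468015801 -3.3656313249803502 torque [-0.5072  1.2311 -0.2079] q [ 0.5043  0.2    -0.8236  0.6546 -0.2534  0.5441] 0.029492776429635555
```

>>> move_arm(plan=[[0, 0, -0.012, 0, 0, 0, 1], [0, 0, -0.012, 0, 0, 0, 1], [0, 0, -0.012, -0.0733, 0, 0, 1], [0, 0, 0, -0.0733, 0, 0, 1], [0, 0, 0, -0.0733, 0, 0, 1], [0, 0, 0, -0.0733, 0, 0, 1], [0, 0, 0, -0.08, 0, 0, 1], [0, 0, 0, 0, 0, 0, 1], [0, 0, 0, 0, 0, 0, 1]])

```text
time: 11.65
ee_pos: [0.5401, 0.0931, 0.2998]
tool_rot: [-0.006, 0.737, -0.676, 0.012]
wrist_force: [0.1, 0.3, -4.4]
grip_width: 0.0298
```

```bash
python3 look.py a3 -o
```

```text
t 11.65 TCP [-37.2966  -2.3479 299.8114] tilt 1.4263589366681357 yaw -0.39085650048695075 roll 0.4804461864587056
centre [-27.6354  -3.3188 132.5019]
nearTop [-107.9847   -3.1449  145.5096]
nearBot [-107.2397   -3.4016  115.52  ]
farTop [ 51.962   -4.236  149.4922]
farBot [ 52.707   -4.4927 119.5026]
F fix 0.09458567289854389 0.2504916749009043 -4.447776867530809 torque [-0.0455  0.0599 -0.0237] q [ 0.5353  0.2377 -0.4309  0.0238 -0.8836  1.1067] 0.02979220393039461
```

View pics/a3side_c.png

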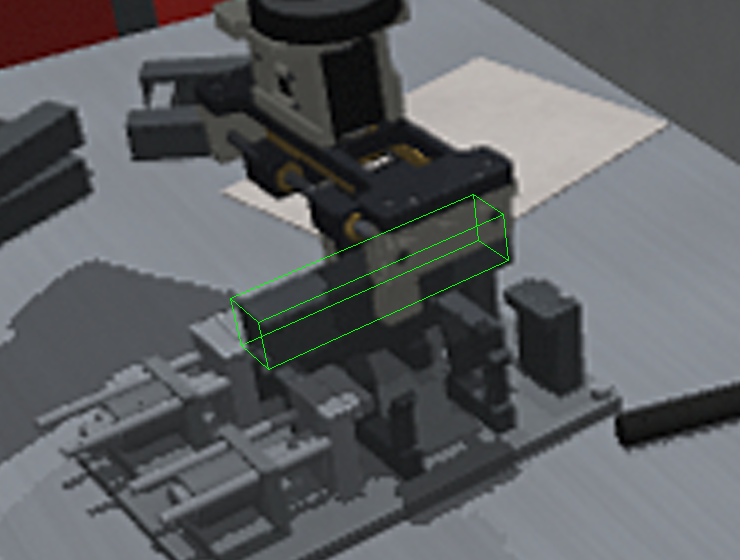

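>>> move_arm(plan=[[0.02, 0.0044, 0, -0.025, -0.0084, -0.007, 1], [0.0353, 0.004, 0, 0, 0, 0, 1], [0.0353, 0.004, 0, 0, 0, 0, 1], [0.0353, 0.004, 0, 0, 0, 0, 1], [0.0353, 0.004, 0, 0, 0, 0, 1], [0.0353, 0.004, 0, 0, 0, 0, 1], [0.0353, 0.004, 0, 0, 0, 0, 1], [0.0353, 0.004, 0, 0, 0, 0, 1], [0.0353, 0.004, 0, 0, 0, 0, 1], [0.0353, 0.004, 0, 0, 0, 0, 1], [0.0353, 0.004, 0, 0, 0, 0, 1], [0.0353, 0.004, 0, 0, 0, 0, 1]])

```text
time: 12.8
ee_pos: [0.5286, -0.3208, 0.3016]
tool_rot: [0.001, 0.739, -0.674, 0.001]
wrist_force: [1.1, -0.1, -4.6]
grip_width: 0.0298
```

>>> move_arm(plan=[[0.02, 0, 0.025, 0, 0, 0, 1], [0, 0, 0.025, 0, 0, 0, 1], [0, 0, 0.025, 0, 0, 0, 1], [0, 0, 0.025, 0, 0, 0, 1], [0, 0, 0.007, 0, 0, 0, 1], [0, 0, 0, 0, 0, 0, 1], [0, 0, 0, 0, 0, 0, 1]])

```text
time: 13.38
ee_pos: [0.5315, -0.3395, 0.1953]
tool_rot: [0.001, 0.739, -0.673, 0.001]
wrist_force: [0.6, -0.5, -3.4]
grip_width: 0.0298
```

```bash
python3 look.py a4 -o
```

```text
t 13.3833 TCP [ -86.0536 -432.2506  195.2984] tilt -0.05281076506741218 yaw 0.02572604236217249 roll 0.17198418589326864
centre [ -80.7079 -432.2509   27.7926]
nearTop [-160.6939 -432.7418   42.8678]
nearBot [-160.7215 -432.8319   12.868 ]
farTop [  -0.694  -432.67     42.7203]
farBot [  -0.7216 -432.76     12.7205]
F fix 0.5346278990087449 -0.5693467984027913 -3.410420768626575 torque [-0.0453 -0.0797  0.0318] q [-0.2584  0.4855 -0.326   0.0046 -0.7592  1.9193] 0.029781330144707994
```

View pics/a4side_c.png

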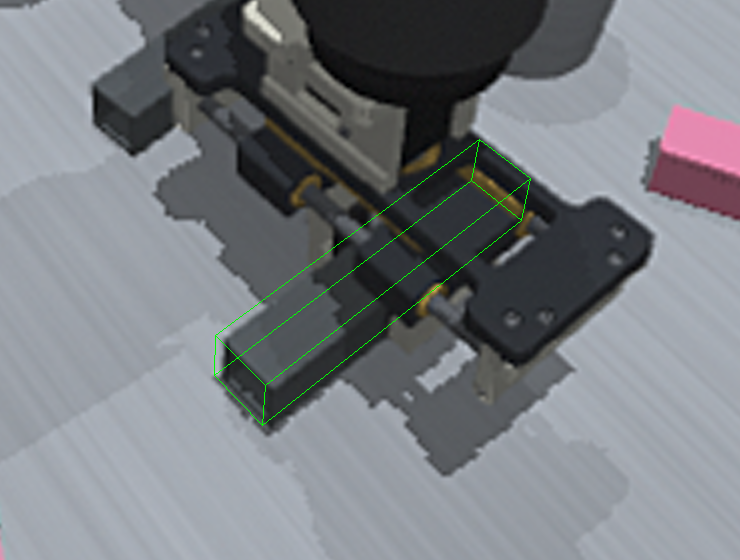

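>>> move_arm(plan=[[0, 0, 0.003, 0, 0, 0, 1], [0, 0, 0.003, 0, 0, 0, 1], [0, 0, 0.002, 0, 0, 0, 1], [0, 0, 0, 0, 0, 0, 1]])

```text
time: 13.87
ee_pos: [0.531, -0.3395, 0.1863]
tool_rot: [0.001, 0.739, -0.674, 0.0]
wrist_force: [0.6, -1.0, -5.1]
grip_width: 0.0297
```

>>> move_arm(plan=[[0, 0, 0.002, 0, 0, 0, 1], [0, 0, 0, 0, 0, 0, 0.6], [0, 0, 0, 0, 0, 0, 0.4], [0, 0, 0, 0, 0, 0, 0.2], [0, 0, 0, 0, 0, 0, 0.2], [0, 0, 0, 0, 0, 0, 0.2], [0, 0, 0, 0, 0, 0, 0.2], [0, 0, 0, 0, 0, 0, 0.2]])

```text
time: 14.53
ee_pos: [0.5312, -0.3396, 0.1847]
tool_rot: [0.001, 0.739, -0.674, 0.001]
wrist_force: [0.2, -0.2, -0.2]
grip_width: 0.0678
```

>>> move_arm(plan=[[0, 0, -0.025, 0, 0, 0, 0.2], [0, 0, -0.025, 0, 0, 0, 0.2], [0, -0.02, 0, 0, 0, 0, 0.2], [0, -0.0187, 0, 0, 0, 0, 0.2], [0, 0, 0, -0.0655, 0, 0, 0.2], [0, 0, 0, -0.0655, 0, 0, 0.2], [0, 0, 0, -0.0655, 0, 0, 0.2], [0, 0, 0, -0.0655, 0, 0, 0.2], [0, 0, 0, 0, 0, 0, 0.2], [0, 0, 0, 0, 0, 0, 0.2]])

```text
time: 15.37
ee_pos: [0.5701, -0.3357, 0.2339]
tool_rot: [0.097, 0.733, -0.668, -0.087]
wrist_force: [-0.4, 0.5, -0.5]
grip_width: 0.0701
```

```bash
python3 - <<'E'
from st import *
rep(); s,M=tool(); g=M@np.array([0,0,.159])+s['ee_pos']; print('grasp w',g,fx(g))
p=eyes.camera_params('wrist'); snap('wrist','a5w'); snap('side','a5s')
B=cv2.resize(cv2.imread('pics/a5w.png'),None,fx=1.4,fy=1.4); 
cv2.imwrite('pics/a5w_c.png',B)
E
```

```text
t 15.3667 TCP [ -47.272  -432.0993  233.8664] tilt -15.023796499477394 yaw -0.031853209069224585 roll 0.11182696983783033
centre [ -85.3794 -431.9166   70.6655]
nearTop [-158.7566 -432.3455  105.8914]
nearBot [-166.5332 -432.4018   76.9169]
farTop [  -4.2257 -432.4314   64.4161]
farBot [ -12.0023 -432.4877   35.4417]
F fix -0.37199035500071365 0.5667647379382478 -0.49356642661484346 torque [ 0.0421 -0.9623  0.0132] q [-0.2139  0.5459 -0.1551  0.0891 -1.1213  1.8286] 0.07012202693570252
grasp w [ 0.529  -0.3398  0.0803] [ -88.4881 -432.3977   80.3017]
```

View pics/a5w_c.png

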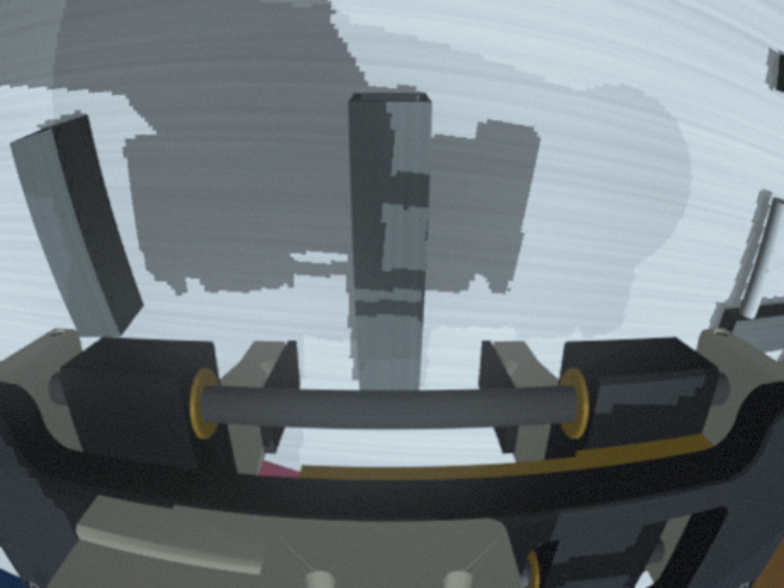

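View pics/a5s.png

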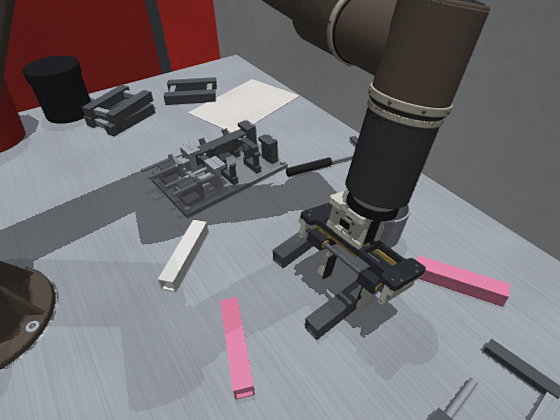

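```bash
python3 - <<'E'
from st import *
p=eyes.camera_params('wrist')
B=cv2.imread('pics/a5w.png'); cv2.imwrite('pics/a5z.png',cv2.resize(B[55:115,230:330],None,fx=7,fy=7,interpolation=cv2.INTER_NEAREST))
for uv in((250,72),(307,72),(278.6,71),(278.6,72),(278.6,73),(262,200),(302,200)): print(uv,fx(onz('wrist',uv,.03,p)))
for uv in((278.6,66),(278.6,67),(278.6,68)): print('face top/bottom?',fx(onz('wrist',uv,.0,p)))
E
```

```text
(250, 72) [  -1.1247 -418.1981   30.    ]
(307, 72) [  -1.1336 -446.8602   30.    ]
(278.6, 71) [  -0.7831 -432.5735   30.    ]
(278.6, 72) [  -1.3036 -432.5735   30.    ]
(278.6, 73) [  -1.8245 -432.5735   30.    ]
(262, 200) [ -75.556  -422.7922   30.    ]
(302, 200) [ -75.5987 -446.4534   30.    ]
face top/bottom? [  -1.4745 -432.7266    0.    ]
face top/bottom? [  -2.0865 -432.7265    0.    ]
face top/bottom? [  -2.6989 -432.7265    0.    ]
```

View pics/a5z.png

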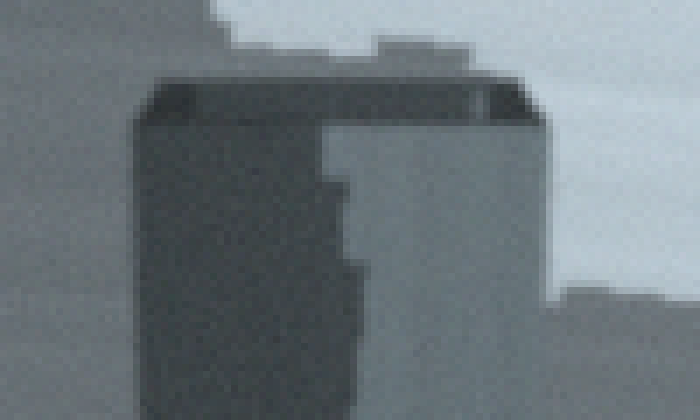

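>>> move_arm(plan=[[0, -0.0037, 0.0136, 0, 0, 0, 0.2], [0, -0.0037, 0.0136, 0, 0, 0, 0.2], [0, -0.0037, 0.0136, 0, 0, 0, 0.2], [0, -0.0035, 0.0132, 0, 0, 0, 0.2], [0, 0, 0, 0, 0, 0, 0.2], [0, 0, 0, 0, 0, 0, 1], [0, 0, 0, 0, 0, 0, 1], [0, 0, 0, 0, 0, 0, 1], [0, 0, 0, 0, 0, 0, 1], [0, 0, 0, 0, 0, 0, 1], [0, 0, 0, 0, 0, 0, 1], [0, 0, 0, 0, 0, 0, 1]])

```text
time: 16.47
ee_pos: [0.5699, -0.336, 0.179]
tool_rot: [0.098, 0.733, -0.668, -0.087]
wrist_force: [0.3, -0.6, 2.3]
grip_width: 0.0299
```

>>> move_arm(plan=[[0, 0, 0, 0, 0, 0, 1], [0, 0, 0, 0, 0, 0, 1], [0, 0, 0, 0, 0, 0, 1], [0, 0, 0, 0, 0, 0, 1], [0, 0, 0, 0, 0, 0, 1], [0, 0, 0, 0, 0, 0, 1]])

```text
time: 16.97
ee_pos: [0.5699, -0.336, 0.179]
tool_rot: [0.098, 0.733, -0.668, -0.087]
wrist_force: [0.6, 0.8, 4.3]
grip_width: 0.0301
```

```bash
python3 st.py; python3 -c "
from st import *
s,M=tool(); g=M@np.array([0,0,.159])+s['ee_pos']; print(fx(g))"
```

```text
t 16.9667 TCP [ -47.4307 -432.3797  178.9522] tilt -15.068282096627097 yaw -0.050929141588511 roll 0.1439655853857899
centre [ -85.6648 -432.2816   15.7809]
nearTop [-159.0147 -432.6773   51.0639]
nearBot [-166.8138 -432.7485   22.0955]
farTop [  -4.5161 -432.8147    9.4687]
farBot [ -12.3152 -432.8858  -19.4997]
F fix 0.7224810587015416 0.7775742881544576 4.345764441119365 torque [ 0.5634 -0.3157 -0.2045] q [-0.2143  0.6064 -0.1972  0.0951 -1.0196  1.8175] 0.030097768317311032
[ -88.7661 -432.7567   25.4197]
```

>>> move_arm(plan=[[0, 0.0075, -0.0278, 0, 0, 0, 1], [0, 0.0075, -0.0278, 0, 0, 0, 1], [0, 0.0075, -0.0278, 0, 0, 0, 1], [0, 0.0075, -0.0278, 0, 0, 0, 1], [0, 0, 0, 0, 0, 0, 1], [0, 0, 0, 0, 0, 0, 1]])

```text
time: 17.47
ee_pos: [0.5699, -0.3357, 0.2946]
tool_rot: [0.097, 0.733, -0.668, -0.087]
wrist_force: [-1.0, -0.6, -5.5]
grip_width: 0.03
```

```bash
cat > st.py <<'E'
from h import *
from scipy.spatial.transform import Rotation as R
np.set_printoptions(precision=4,suppress=True,linewidth=150)
F=np.array([.577,.0989,.093]); PH=np.radians(15.07); CT=np.array([-.0003,-.0099,.1671])
AX=np.array([0,-np.cos(PH),-np.sin(PH)]); NO=np.array([0,np.sin(PH),-np.cos(PH)])
def tool():
    s=sensors.get_state(); q=s['tool_rot']; return s,R.from_quat([q[1],q[2],q[3],q[0]]).as_matrix()
def fx(w):
    c,sn=np.cos(F[2]),np.sin(F[2]); d=np.asarray(w)-[F[0],F[1],0]; return np.array([c*d[0]+sn*d[1],-sn*d[0]+c*d[1],d[2]])*1e3
def rep():
    s,M=tool(); e=s['ee_pos']; f=lambda l:fx(M@np.array(l)+e); o=np.array([F[0],F[1],0])
    a=fx(M@AX+o)/1e3; t=fx(M@np.array([0,-1.,0])+o)/1e3
    print('t %.2f'%s['time'],'TCP',fx(e),'tubetilt %.2f'%np.degrees(np.arctan2(a[2],a[0])),'tooltilt %.2f'%np.degrees(np.arctan2(t[2],t[0])),'yaw %.2f'%np.degrees(np.arctan2(a[1],a[0])),'roll %.2f'%np.degrees(fx(M@np.array([1.,0,0])+o)[2]/1e3))
    for n,i,j in(('centre',0,0),('nearTop',-.08,.015),('nearBot',-.08,-.015),('farTop',.08,.015),('farBot',.08,-.015)): print(n,f(CT+AX*i+NO*j))
    c,sn=np.cos(F[2]),np.sin(F[2]); w=s['wrist_force']; print('F fix %.1f %.1f %.1f'%(c*w[0]+sn*w[1],-sn*w[0]+c*w[1],w[2]),'q',s['q'],s['grip_width'])
if __name__=='__main__': rep()
E
sed -i 's/^box=.*/box=[CT+np.array([x,0,0])+AX*y+NO*z for x in(-.015,.015) for y in(-.08,.08) for z in(.015,-.015)]/' look.py
python3 look.py b1 -o
```

```text
t 17.47 TCP [ -47.3914 -432.0685  294.6326] tubetilt 0.15 tooltilt -14.92 yaw -0.04 roll 0.15
centre [ -80.8512 -432.1711  130.6176]
nearTop [-160.8899 -432.0758  145.4094]
nearBot [-160.8119 -432.1539  115.4096]
farTop [  -0.8905 -432.1883  145.8256]
farBot [  -0.8125 -432.2663  115.8258]
F fix -1.1 -0.5 -5.5 q [-0.2138  0.4873 -0.0979  0.0848 -1.2348  1.8386] 0.030005849160519984
```

View pics/b1side_c.png

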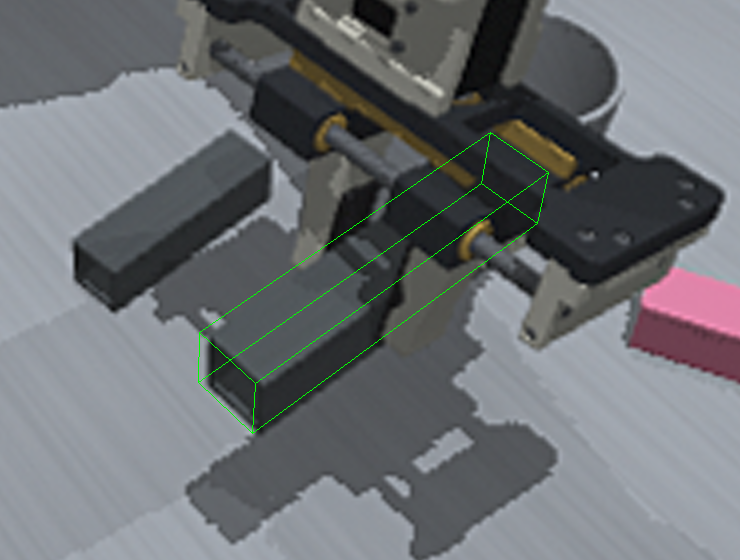

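View pics/b1wrist_c.png

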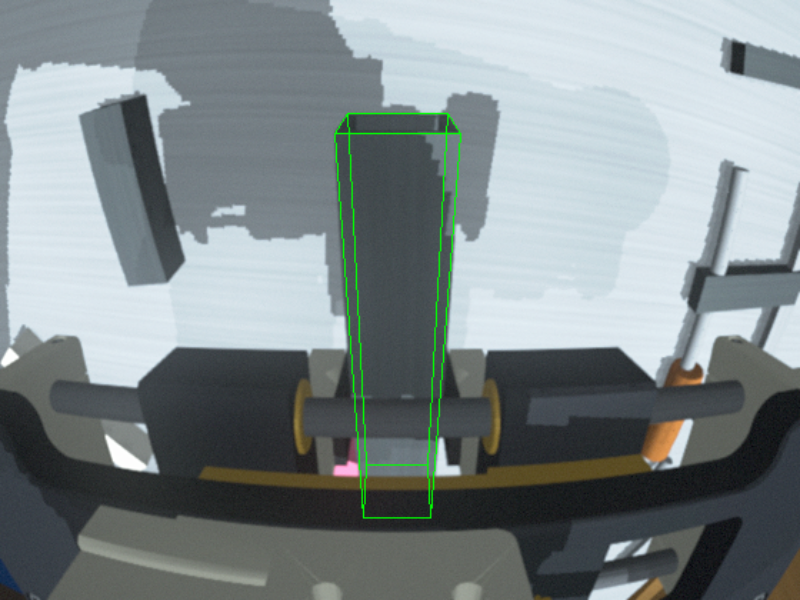

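>>> move_arm(plan=[[-0.036, -0.0094, -0.0025, 0, 0, 0, 1], [-0.036, -0.0094, -0.0025, 0, 0, 0, 1], [-0.036, -0.0094, -0.0025, 0, 0, 0, 1], [-0.036, -0.0094, -0.0025, 0, 0, 0, 1], [-0.036, -0.0094, -0.0025, 0, 0, 0, 1], [-0.036, -0.0094, -0.0025, 0, 0, 0, 1], [-0.036, -0.0094, -0.0025, 0, 0, 0, 1], [-0.036, -0.0094, -0.0025, 0, 0, 0, 1], [-0.036, -0.0094, -0.0025, 0, 0, 0, 1], [-0.036, -0.0094, -0.0025, 0, 0, 0, 1], [-0.036, -0.0094, -0.0025, 0, 0, 0, 1], [-0.036, -0.0094, -0.0025, 0, 0, 0, 1]])

```text
time: 18.62
ee_pos: [0.6456, 0.107, 0.2904]
tool_rot: [0.099, 0.732, -0.668, -0.088]
wrist_force: [1.6, -0.1, -3.8]
grip_width: 0.0296
```

>>> move_arm(plan=[[0, 0, 0, 0.073, 0, 0, 1], [0, 0, 0, 0.073, 0, 0, 1], [0, 0, 0, 0.073, 0, 0, 1], [0, 0, 0, 0.073, 0, 0, 1], [0, 0, 0, 0.073, 0, 0, 1], [0, 0, 0, 0, 0, 0, 1], [0, 0, 0, 0, 0, 0, 1]])

```text
time: 19.2
ee_pos: [0.6448, 0.1049, 0.2909]
tool_rot: [-0.034, 0.738, -0.673, 0.034]
wrist_force: [0.2, -0.7, -4.2]
grip_width: 0.0298
```

```bash
python3 st.py
```

```text
t 19.20 TCP [ 68.1063  -0.3435 290.9183] tubetilt 20.59 tooltilt 5.52 yaw 0.08 roll 0.21
centre [ 94.0393  -0.6441 125.5463]
nearTop [ 13.8749  -0.6952 111.4515]
nearBot [24.4261 -0.7972 83.3683]
farTop [163.6525  -0.491  167.7242]
farBot [174.2038  -0.593  139.6411]
F fix 0.2 -0.7 -4.2 q [ 0.4713  0.3837 -0.2505  0.0518 -0.8489  1.1601] 0.029786767227881296
```

>>> move_arm(plan=[[-0.0006, 0.0122, 0.0026, 0.014, 0, 0, 1], [0, 0.0122, 0.0026, 0, 0, 0, 1], [0, 0.0122, 0.0026, 0, 0, 0, 1], [0, 0.0122, 0.0026, 0, 0, 0, 1], [0, 0.0122, 0.0026, 0, 0, 0, 1], [0, 0, 0, 0, 0, 0, 1], [0, 0, 0, 0, 0, 0, 1]])

```text
time: 19.78
ee_pos: [0.587, 0.1001, 0.2719]
tool_rot: [-0.04, 0.738, -0.673, 0.039]
wrist_force: [0.7, -0.9, -4.3]
grip_width: 0.0299
```

```bash
python3 look.py b2 -o
```

```text
t 19.78 TCP [ 10.0246   0.3128 271.9211] tubetilt 21.51 tooltilt 6.44 yaw 0.05 roll 0.19
centre [ 38.5962   0.055  106.9845]
nearTop [-41.3328   0.0388  91.6107]
nearBot [-30.3343  -0.0583  63.6997]
farTop [107.5268   0.1683 150.2692]
farBot [118.5252   0.0712 122.3582]
F fix 0.6 -1.0 -4.3 q [ 0.5134  0.3155 -0.4183  0.0727 -0.7371  1.0988] 0.02990207457937751
```

View pics/b2side_c.png

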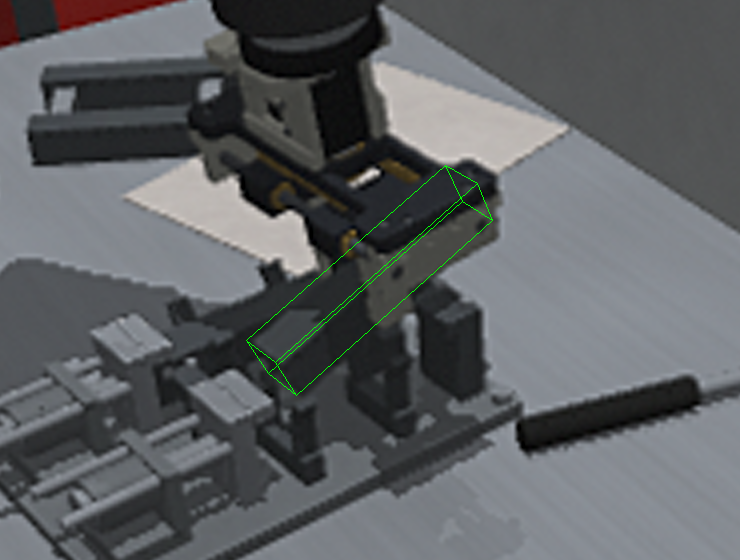

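View pics/b2wrist_c.png

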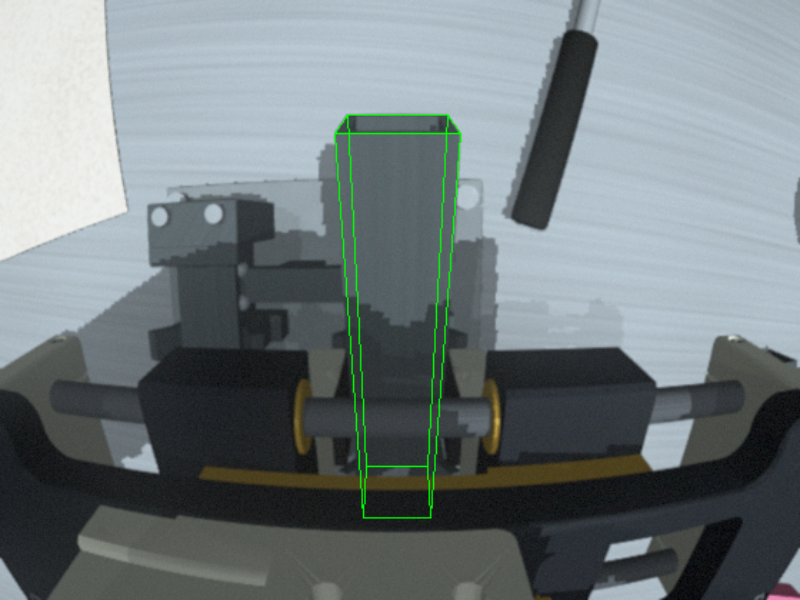

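```bash
python3 - <<'E'
import fe
from fe import *
P['wrist']=eyes.camera_params('wrist')
I['wrist']=gaussian_filter(cv2.cvtColor(cv2.imread('pics/b2wrist.png'),cv2.COLOR_BGR2GRAY).astype(float),.7)
for u in (['pF','nose2','t105'],['pF','nose2'],['pF','pL','t105','nose2']):
    use['wrist']=u; fit(['wrist'],[.577,.0989,.093])
    fit(['wrist','side'],[.577,.0989,.093])
E
```

```text
wrist {'pF': (24, np.float64(-0.19), 0.56), 'nose2': (13, np.float64(0.86), 0.53), 't105': (8, np.float64(-0.02), 0.78)}
['wrist'] [0.5757 0.0987 0.0943]
wrist {'pF': (22, np.float64(-0.29), 0.44), 'nose2': (13, np.float64(0.52), 0.52), 't105': (7, np.float64(2.42), 0.27)}
side {'pR': (34, np.float64(-0.15), 0.19), 'pF': (21, np.float64(1.57), 1.57), 't75': (39, np.float64(-0.24), 0.57), 't105': (37, np.float64(-0.03), 0.36)}
['wrist', 'side'] [0.5764 0.0964 0.0998]
wrist {'pF': (23, np.float64(-0.21), 0.55), 'nose2': (14, np.float64(0.69), 0.52)}
['wrist'] [0.5731 0.1284 0.0962]
wrist {'pF': (24, np.float64(-0.26), 0.32), 'nose2': (11, np.float64(0.74), 0.48)}
side {'pR': (40, np.float64(0.02), 0.11), 'pF': (21, np.float64(1.25), 1.56), 't75': (40, np.float64(0.01), 0.57), 't105': (38, np.float64(0.26), 0.4)}
['wrist', 'side'] [0.576  0.0957 0.0942]
wrist {'pF': (24, np.float64(-0.24), 0.55), 'pL': (5, np.float64(0.48), 0.12), 't105': (7, np.float64(0.28), 0.12), 'nose2': (13, np.float64(0.75), 0.48)}
['wrist'] [0.5758 0.0985 0.095 ]
wrist {'pF': (23, np.float64(-0.22), 0.66), 'pL': (7, np.float64(-0.72), 0.55), 't105': (7, np.float64(1.01), 0.29), 'nose2': (13, np.float64(0.23), 0.54)}
side {'pR': (25, np.float64(-0.35), 0.38), 'pF': (18, np.float64(1.5), 1.53), 't75': (40, np.float64(-0.5), 0.6), 't105': (38, np.float64(-0.27), 0.48)}
['wrist', 'side'] [0.5773 0.097  0.1112]
```

>>> move_arm(plan=[[0, 0.0011, 0.004, 0, 0, 0, 1], [0, 0.0011, 0.004, 0, 0, 0, 1], [0, 0.0011, 0.004, 0, 0, 0, 1], [0, 0.0011, 0.004, 0, 0, 0, 1]])

```text
time: 20.27
ee_pos: [0.5845, 0.0999, 0.2555]
tool_rot: [-0.042, 0.738, -0.672, 0.04]
wrist_force: [0.2, 0.6, -4.0]
grip_width: 0.0297
```

>>> move_arm(plan=[[0, 0.0011, 0.004, 0, 0, 0, 1], [0, 0.0011, 0.004, 0, 0, 0, 1], [0, 0.0011, 0.004, 0, 0, 0, 1], [0, 0, 0, 0, 0, 0, 1]])

```text
time: 20.6
ee_pos: [0.5831, 0.0998, 0.2467]
tool_rot: [-0.043, 0.738, -0.672, 0.041]
wrist_force: [-9.5, -2.3, 20.1]
grip_width: 0.0298
```

```bash
python3 look.py b3 -o
```

```text
t 20.60 TCP [  6.1966   0.3139 246.6725] tubetilt 21.86 tooltilt 6.79 yaw 0.12 roll 0.17
centre [35.7793  0.1592 81.914 ]
nearTop [-44.0538   0.0337  66.0504]
nearBot [-32.8843  -0.037   38.2074]
farTop [104.4429   0.3553 125.6207]
farBot [115.6125   0.2846  97.7776]
F fix -9.7 -1.4 20.1 q [ 0.5168  0.339  -0.4593  0.0828 -0.6672  1.0858] 0.029808979184785884
```

View pics/b3side_c.png

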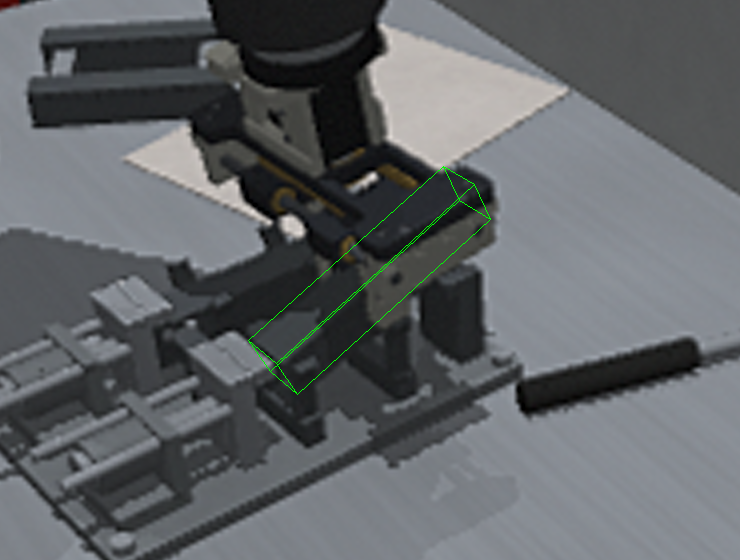

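View pics/b3wrist_c.png

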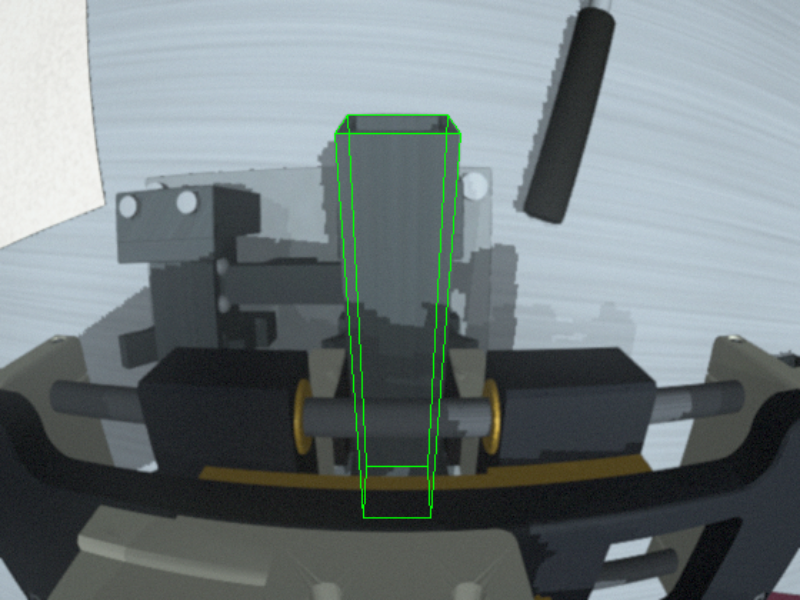

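>>> move_arm(plan=[[0, -0.001, -0.009, 0, 0, 0, 1], [0, -0.0015, -0.012, 0, 0, 0, 1], [0, -0.0015, -0.012, 0, 0, 0, 1], [0, -0.0015, -0.012, 0, 0, 0, 1], [0, 0, 0, -0.0733, 0, 0, 1], [0, 0, 0, -0.0733, 0, 0, 1], [0, 0, 0, -0.0733, 0, 0, 1], [0, 0, 0, -0.0733, 0, 0, 1], [0, 0, 0, -0.0733, 0, 0, 1], [0, 0, 0, -0.013, 0, 0, 1], [0, 0, 0, 0, 0, 0, 1]])

```text
time: 21.67
ee_pos: [0.5836, 0.1, 0.2885]
tool_rot: [0.098, 0.732, -0.668, -0.088]
wrist_force: [0.1, -0.7, -4.7]
grip_width: 0.0297
```

```bash
python3 look.py b4 -o
```

```text
t 21.67 TCP [  6.6821   0.4973 288.4735] tubetilt -0.01 tooltilt -15.08 yaw -0.06 roll 0.14
centre [-27.2204   0.432  124.5493]
nearTop [-107.2189    0.5461  139.5571]
nearBot [-107.2219    0.4732  109.5572]
farTop [ 52.781    0.3908 139.5414]
farBot [ 52.778    0.3179 109.5415]
F fix -0.0 -0.8 -4.7 q [ 0.4651  0.4062 -0.1742 -0.0981 -1.2385  1.241 ] 0.029714733110341663
```

View pics/b4side_c.png

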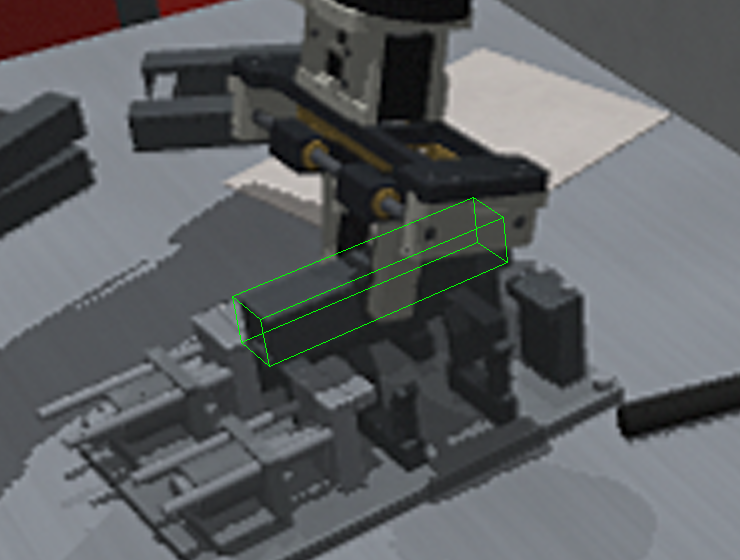

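>>> move_arm(plan=[[0.0358, 0.0043, 0.0012, 0, 0, 0, 1], [0.0358, 0.0043, 0.0012, 0, 0, 0, 1], [0.0358, 0.0043, 0.0012, 0, 0, 0, 1], [0.0358, 0.0043, 0.0012, 0, 0, 0, 1], [0.0358, 0.0043, 0.0012, 0, 0, 0, 1], [0.0358, 0.0043, 0.0012, 0, 0, 0, 1], [0.0358, 0.0043, 0.0012, 0, 0, 0, 1], [0.0358, 0.0043, 0.0012, 0, 0, 0, 1], [0.0358, 0.0043, 0.0012, 0, 0, 0, 1], [0.0358, 0.0043, 0.0012, 0, 0, 0, 1], [0.0358, 0.0043, 0.0012, 0, 0, 0, 1], [0.0358, 0.0043, 0.0012, 0, 0, 0, 1]])

```text
time: 22.82
ee_pos: [0.5689, -0.3342, 0.2903]
tool_rot: [0.098, 0.733, -0.668, -0.087]
wrist_force: [1.6, -0.4, -4.2]
grip_width: 0.0294
```

>>> move_arm(plan=[[0, -0.0052, 0.0193, 0, 0, 0, 1], [0, -0.0052, 0.0193, 0, 0, 0, 1], [0, -0.0052, 0.0193, 0, 0, 0, 1], [0, -0.0052, 0.0193, 0, 0, 0, 1], [0, -0.0052, 0.0193, 0, 0, 0, 1], [0, 0, 0, 0, 0, 0, 1], [0, 0, 0, 0, 0, 0, 1]])

```text
time: 23.4
ee_pos: [0.5689, -0.3328, 0.1895]
tool_rot: [0.098, 0.733, -0.668, -0.088]
wrist_force: [0.0, 0.3, -3.6]
grip_width: 0.0298
```

```bash
python3 st.py
```

```text
t 23.40 TCP [ -48.1296 -429.0414  189.4848] tubetilt -0.12 tooltilt -15.19 yaw 0.02 roll 0.13
centre [ -82.3584 -429.1105   25.6285]
nearTop [-162.3269 -429.0992   40.7956]
nearBot [-162.3895 -429.1651   10.7957]
farTop [  -2.3272 -429.0559   40.4612]
farBot [  -2.3899 -429.1218   10.4614]
F fix 0.1 0.3 -3.6 q [-0.2098  0.5918 -0.195   0.0932 -1.0389  1.8159] 0.029820709430745686
```

Lower the last 10 mm, release, then raise to the shallower grip.

>>> move_arm(plan=[[0, -0.001, 0.0035, 0, 0, 0, 1], [0, -0.001, 0.0035, 0, 0, 0, 1], [0, -0.0006, 0.002, 0, 0, 0, 1], [0, 0, 0, 0, 0, 0, 1], [0, 0, 0, 0, 0, 0, 0.6], [0, 0, 0, 0, 0, 0, 0.4], [0, 0, 0, 0, 0, 0, 0.4], [0, 0, 0, 0, 0, 0, 0.4], [0, 0, 0, 0, 0, 0, 0.4], [0, 0, 0, 0, 0, 0, 0.4]])

```text
time: 24.23
ee_pos: [0.5695, -0.3331, 0.1807]
tool_rot: [0.098, 0.733, -0.668, -0.088]
wrist_force: [-0.1, -0.3, 0.3]
grip_width: 0.0527
```

```bash
python3 st.py; python3 -c "
from st import *
s,M=tool(); g=M@np.array([0,0,.178])+s['ee_pos']; print('tip',fx(g)); p=eyes.camera_params('wrist'); snap('wrist','b5w')
for r in range(60,100,4): print(r,fx(onz('wrist',(278.6,r),.03,p))[0])
B=cv2.imread('pics/b5w.png'); cv2.imwrite('pics/b5z.png',cv2.resize(B[50:150,220:340],None,fx=5,fy=5,interpolation=cv2.INTER_NEAREST))
"
```

```text
t 24.23 TCP [ -47.5574 -429.4196  180.7128] tubetilt -0.03 tooltilt -15.10 yaw -0.02 roll 0.14
centre [ -81.5267 -429.5154   16.8025]
nearTop [-161.5191 -429.4557   31.843 ]
nearBot [-161.5343 -429.5299    1.843 ]
farTop [  -1.5191 -429.5008   31.7619]
farBot [  -1.5344 -429.575     1.762 ]
F fix -0.1 -0.3 0.3 q [-0.2102  0.6024 -0.1998  0.0939 -1.0219  1.8141] 0.052708688364394164
tip [ -93.9244 -429.8315    8.8584]
60 9.612015292671735
64 8.212767842096861
68 6.809878671011946
72 5.402907255366754
76 3.991408024808157
80 2.574929786326778
84 1.1530151329307639
88 -0.2748001643368553
92 -1.7089877828007916
96 -3.1500274948244105
```

View pics/b5z.png

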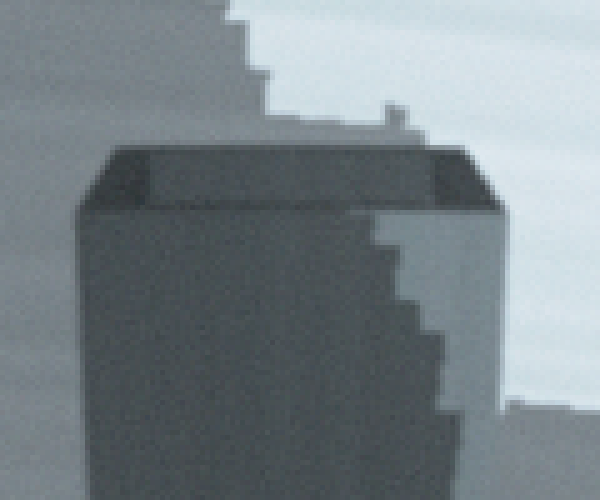

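>>> move_arm(plan=[[0, -0.0046, -0.0029, 0, 0, 0, 0.4], [0, -0.0045, -0.0029, 0, 0, 0, 0.4], [0, -0.0045, -0.003, 0, 0, 0, 0.4], [0, 0, 0, 0, 0, 0, 0.4], [0, 0, 0, 0, 0, 0, 1], [0, 0, 0, 0, 0, 0, 1], [0, 0, 0, 0, 0, 0, 1], [0, 0, 0, 0, 0, 0, 1], [0, 0, 0, 0, 0, 0, 1], [0, 0, 0, 0, 0, 0, 1], [0, 0, 0, 0, 0, 0, 1], [0, 0, 0, 0, 0, 0, 1]])

```text
time: 25.28
ee_pos: [0.5847, -0.3316, 0.1854]
tool_rot: [0.098, 0.733, -0.668, -0.088]
wrist_force: [-0.2, -0.6, -1.0]
grip_width: 0.0296
```

```bash
python3 - <<'E'
from st import *
s,M=tool(); e=fx(s['ee_pos']); print(e,s['grip_width'],s['wrist_force'],fx(M@np.array([0,0,.178])+s['ee_pos']))
# tube centre now at (-81.5,*,15) fixture, level
cF=np.array([-81.5,-429.8,15.]); c,sn=np.cos(F[2]),np.sin(F[2])
w=np.array([F[0]+(c*cF[0]-sn*cF[1])/1e3,F[1]+(sn*cF[0]+c*cF[1])/1e3,cF[2]/1e3])
print('CT',M.T@(w-s['ee_pos'])); a=M.T@np.array([c,sn,0]); print('AX',a,np.degrees(np.arctan2(-a[2],-a[1])))
E
```

```text
[ -32.3612 -429.388   185.3627] 0.02960447979804443 [-0.1591 -0.644  -0.9597] [ -78.8321 -429.7496   13.5362]
CT [0.0001 0.003  0.1773]
AX [-0.0004 -0.9653 -0.2611] 15.133710367134105
```

```bash
sed -i 's/PH=np.radians(15.07); CT=.*/PH=np.radians(15.13); CT=np.array([0,.003,.1773])/' st.py; head -6 st.py | tail -3
```

```text
F=np.array([.577,.0989,.093]); PH=np.radians(15.13); CT=np.array([0,.003,.1773])
AX=np.array([0,-np.cos(PH),-np.sin(PH)]); NO=np.array([0,np.sin(PH),-np.cos(PH)])
def tool():
```

>>> move_arm(plan=[[0, 0, 0, 0, 0, 0, 1], [0, 0, 0, 0, 0, 0, 1], [0, 0, 0, 0, 0, 0, 1], [0, 0.0075, -0.0278, 0, 0, 0, 1], [0, 0.0075, -0.0278, 0, 0, 0, 1], [0, 0.0075, -0.0278, 0, 0, 0, 1], [0, 0.0075, -0.0278, 0, 0, 0, 1], [0, 0, 0, 0, 0, 0, 1]])

```text
time: 25.95
ee_pos: [0.5864, -0.3318, 0.3069]
tool_rot: [0.096, 0.733, -0.668, -0.083]
wrist_force: [1.3, -1.6, -2.7]
grip_width: 0.0297
```

>>> move_arm(plan=[[-0.0358, -0.0048, -0.0013, 0, 0, 0, 1], [-0.0358, -0.0048, -0.0013, 0, 0, 0, 1], [-0.0358, -0.0048, -0.0013, 0, 0, 0, 1], [-0.0358, -0.0048, -0.0013, 0, 0, 0, 1], [-0.0358, -0.0048, -0.0013, 0, 0, 0, 1], [-0.0358, -0.0048, -0.0013, 0, 0, 0, 1], [-0.0358, -0.0048, -0.0013, 0, 0, 0, 1], [-0.0358, -0.0048, -0.0013, 0, 0, 0, 1], [-0.0358, -0.0048, -0.0013, 0, 0, 0, 1], [-0.0358, -0.0048, -0.0013, 0, 0, 0, 1], [-0.0358, -0.0048, -0.0013, 0, 0, 0, 1], [-0.0358, -0.0048, -0.0013, 0, 0, 0, 1]])

```text
time: 26.95
ee_pos: [0.6041, 0.1039, 0.2989]
tool_rot: [0.098, 0.733, -0.668, -0.088]
wrist_force: [1.0, 0.2, -3.4]
grip_width: 0.0299
```

>>> move_arm(plan=[[0, 0, 0, 0.075, 0, 0, 1], [0, 0, 0, 0.075, 0, 0, 1], [0, 0, 0, 0.075, 0, 0, 1], [0, 0, 0, 0.075, 0, 0, 1], [0, 0, 0, 0.075, 0, 0, 1], [0, 0, 0, 0, 0, 0, 1], [0, 0, 0, 0, 0, 0, 1]])

```text
time: 27.53
ee_pos: [0.6034, 0.1018, 0.2991]
tool_rot: [-0.039, 0.738, -0.672, 0.037]
wrist_force: [-0.1, -0.4, -4.4]
grip_width: 0.0298
```

```bash
python3 look.py c1 -o
```

```text
t 27.53 TCP [ 26.5462   0.3895 299.0921] tubetilt 21.29 tooltilt 6.16 yaw 0.06 roll 0.16
centre [ 42.5984  -0.1096 122.4955]
nearTop [-37.3875  -0.1498 107.4204]
nearBot [-26.4933  -0.2291  79.4684]
farTop [111.6901   0.0099 165.5225]
farBot [122.5842  -0.0694 137.5705]
F fix -0.2 -0.4 -4.4 q [ 0.5008  0.3112 -0.3454  0.062  -0.8174  1.1229] 0.029771938734095466
```

View pics/c1wrist_c.png

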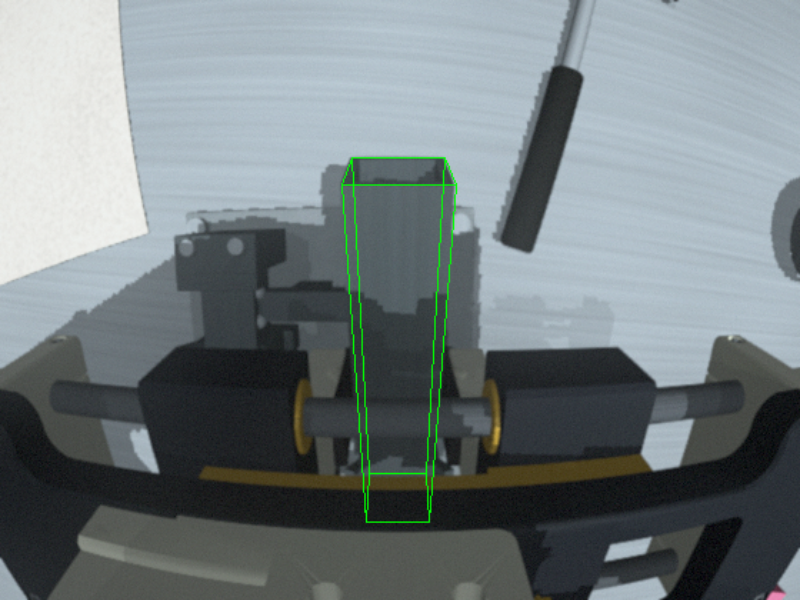

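View pics/c1side_c.png

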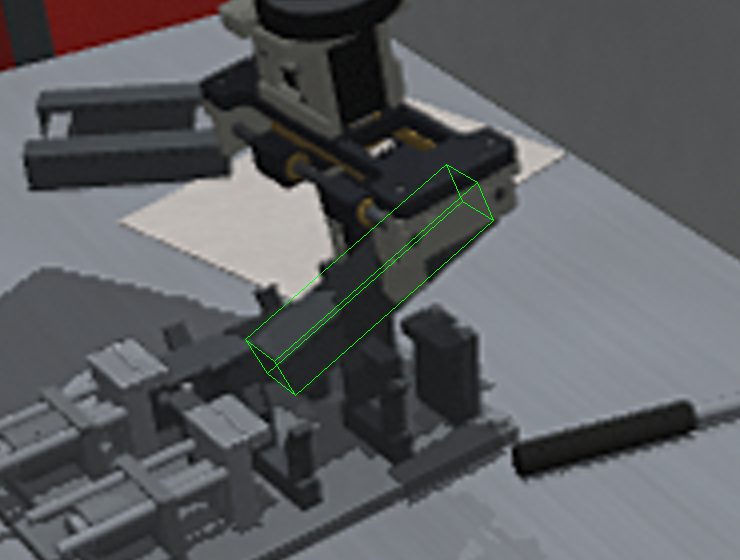

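>>> move_arm(plan=[[0, 0.0015, 0.0048, 0, 0, 0, 1], [0, 0.0015, 0.0048, 0, 0, 0, 1], [0, 0.0015, 0.0048, 0, 0, 0, 1], [0, 0.0015, 0.0048, 0, 0, 0, 1], [0, 0.0015, 0.0048, 0, 0, 0, 1], [0, 0.0015, 0.0048, 0, 0, 0, 1]])

```text
time: 28.18
ee_pos: [0.5987, 0.1013, 0.2693]
tool_rot: [-0.04, 0.738, -0.673, 0.038]
wrist_force: [-0.3, -0.6, -4.0]
grip_width: 0.0296
```

>>> move_arm(plan=[[0, 0.0015, 0.0048, 0, 0, 0, 1], [0, 0.0015, 0.0048, 0, 0, 0, 1], [0, 0.0014, 0.0048, 0, 0, 0, 1], [0, 0, 0, 0, 0, 0, 1], [0, 0, 0, 0, 0, 0, 1]])

```text
time: 28.6
ee_pos: [0.596, 0.101, 0.255]
tool_rot: [-0.04, 0.738, -0.672, 0.038]
wrist_force: [0.1, 0.5, -3.6]
grip_width: 0.0299
```

```bash
python3 look.py c2 -o
```

```text
t 28.60 TCP [ 19.0929   0.3708 254.9809] tubetilt 21.48 tooltilt 6.35 yaw 0.05 roll 0.15
centre [35.7094 -0.0928 78.4364]
nearTop [-44.2279  -0.1142  63.1057]
nearBot [-33.2444  -0.1895  35.1887]
farTop [104.6632   0.0039 121.684 ]
farBot [115.6467  -0.0713  93.767 ]
F fix 0.2 0.5 -3.6 q [ 0.5063  0.3488 -0.4143  0.072  -0.7085  1.1051] 0.029885171974106763
```

View pics/c2side_c.png

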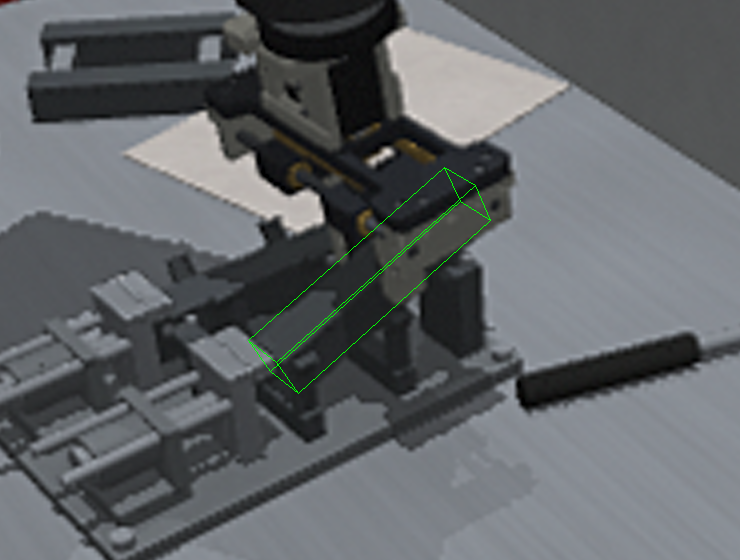

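>>> move_arm(plan=[[0, 0.003, 0.0006, 0, 0, 0, 1], [0, 0.003, 0.0006, 0, 0, 0, 1], [0, 0.003, 0.0005, 0, 0, 0, 1], [0, 0.003, 0.0005, 0, 0, 0, 1]])

```text
time: 29.08
ee_pos: [0.5839, 0.0999, 0.2517]
tool_rot: [-0.04, 0.738, -0.673, 0.038]
wrist_force: [0.0, 0.5, -4.3]
grip_width: 0.0301
```

>>> move_arm(plan=[[0, 0.003, 0.0005, 0, 0, 0, 1], [0, 0.003, 0.0005, 0, 0, 0, 1], [0, 0, 0, 0, 0, 0, 1], [0, 0, 0, 0, 0, 0, 1]])

```text
time: 29.42
ee_pos: [0.5784, 0.0994, 0.2501]
tool_rot: [-0.04, 0.738, -0.672, 0.038]
wrist_force: [0.7, 0.3, -4.0]
grip_width: 0.0299
```

```bash
python3 look.py c3 -o
```

```text
t 29.42 TCP [  1.4819   0.4129 250.1135] tubetilt 21.50 tooltilt 6.37 yaw 0.05 roll 0.14
centre [18.1813 -0.0118 73.5767]
nearTop [-61.7488  -0.0418  58.2085]
nearBot [-50.7522  -0.1097  30.2966]
farTop [ 87.1148   0.086  116.8567]
farBot [98.1114  0.0181 88.9449]
F fix 0.7 0.2 -4.0 q [ 0.5195  0.3299 -0.4605  0.0764 -0.6815  1.0873] 0.029896432193892035
```

View pics/c3side_c.png

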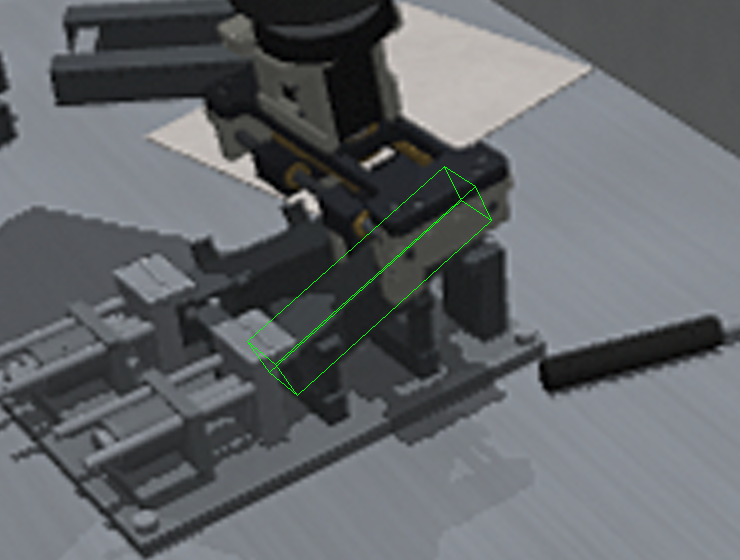

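>>> move_arm(plan=[[0, 0.003, -0.0003, 0, 0, 0, 1], [0, 0.003, -0.0003, 0, 0, 0, 1], [0, 0.003, -0.0003, 0, 0, 0, 1], [0, 0.003, -0.0003, 0, 0, 0, 1], [0, 0.003, -0.0003, 0, 0, 0, 1]])

```text
time: 29.98
ee_pos: [0.5667, 0.0989, 0.2524]
tool_rot: [-0.044, 0.739, -0.671, 0.041]
wrist_force: [15.1, -5.9, -2.9]
grip_width: 0.0298
```

```bash
python3 look.py c4 -o
```

```text
t 29.98 TCP [-10.221    0.9348 252.3902] tubetilt 22.05 tooltilt 6.92 yaw 0.16 roll 0.06
centre [ 8.1578  0.7796 76.0199]
nearTop [-71.6222   0.5715  59.8919]
nearBot [-60.3605   0.5669  32.0858]
farTop [ 76.6761   0.9923 119.9539]
farBot [87.9377  0.9878 92.1479]
F fix 14.5 -7.3 -2.9 q [ 0.5305  0.3081 -0.4915  0.0842 -0.6638  1.0722] 0.02978901768796735
```

View pics/c4side_c.png

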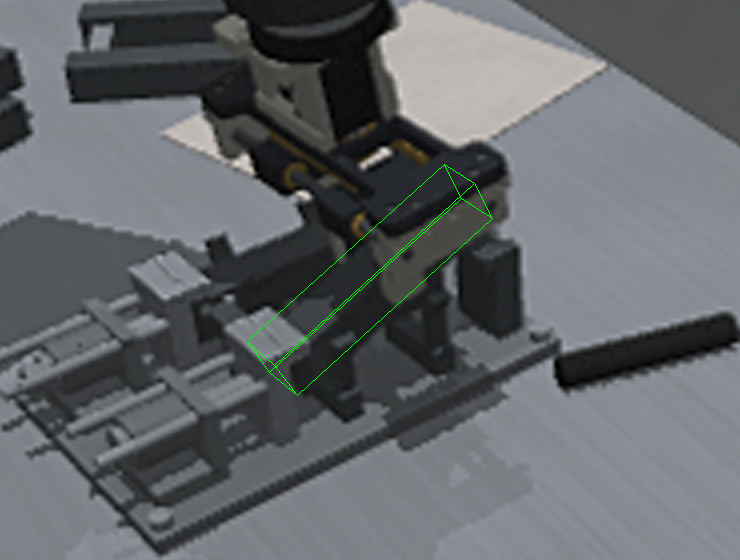

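View pics/c4wrist_c.png

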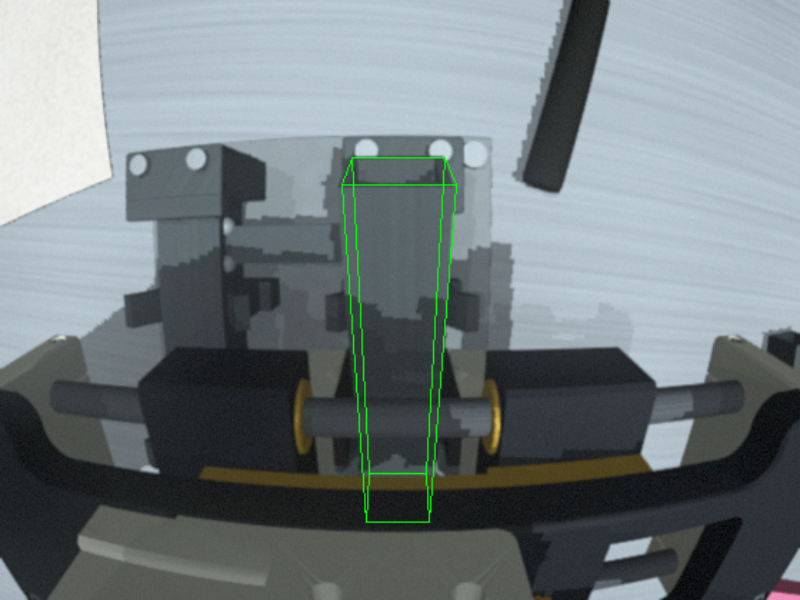

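>>> move_arm(plan=[[0.0005, 0.003, 0.0001, 0, 0, 0, 1], [0.0003, 0.003, 0, 0, 0, 0, 1], [0, 0.003, -0.0003, 0, 0, 0, 1], [0, 0.003, -0.0003, 0, 0, 0, 1], [0, 0, 0, 0, 0, 0, 1]])

```text
time: 30.55
ee_pos: [0.5556, 0.0974, 0.2526]
tool_rot: [-0.046, 0.739, -0.671, 0.042]
wrist_force: [15.6, -4.4, -0.6]
grip_width: 0.0296
```

```bash
python3 look.py c5 -o
```

```text
t 30.55 TCP [-21.4064   0.4705 252.6103] tubetilt 22.22 tooltilt 7.09 yaw 0.13 roll -0.01
centre [-2.4912  0.5603 76.2966]
nearTop [-82.2218   0.3734  59.9257]
nearBot [-70.8755   0.4076  32.1541]
farTop [ 65.8931   0.713  120.4391]
farBot [77.2393  0.7472 92.6675]
F fix 15.2 -5.9 -0.6 q [ 0.539   0.291  -0.5185  0.0872 -0.6511  1.0607] 0.029595808840812608
```

View pics/c5side_c.png

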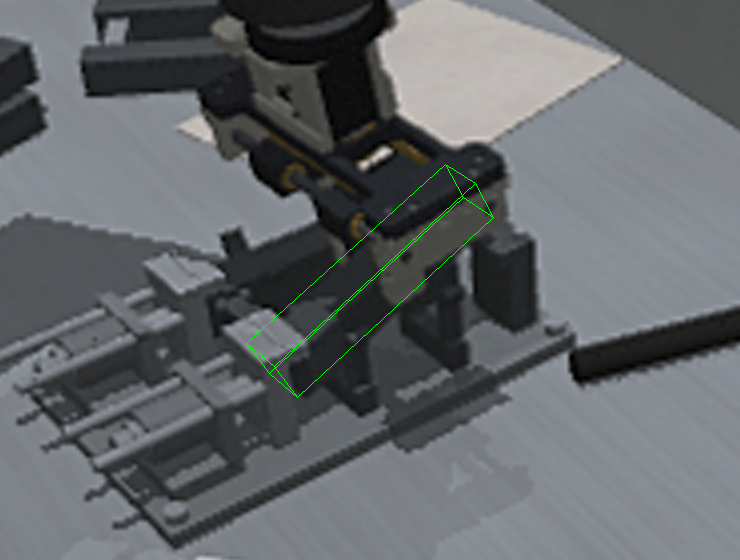

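>>> move_arm(plan=[[0.0004, 0.0028, 0.001, -0.0025, 0, 0, 1], [0.0002, 0.0028, 0.0006, -0.0025, 0, 0, 1], [0, 0.0028, 0.0004, -0.0025, 0, 0, 1], [0, 0.0028, 0.0002, -0.0025, 0, 0, 1], [0, 0.0028, 0.0002, -0.0025, 0, 0, 1], [0, 0, 0, 0, 0, 0, 1]])

```text
time: 31.2
ee_pos: [0.5438, 0.0961, 0.2503]
tool_rot: [-0.043, 0.739, -0.671, 0.038]
wrist_force: [18.6, -5.9, 6.8]
grip_width: 0.0299
```

```bash
python3 look.py c6 -o
```

```text
t 31.20 TCP [-33.3654   0.2667 250.3211] tubetilt 21.75 tooltilt 6.62 yaw 0.17 roll -0.06
centre [-15.9019   0.52    73.8579]
nearTop [-95.7642   0.2618  58.1434]
nearBot [-84.647    0.3306  30.2794]
farTop [ 52.8432   0.7093 117.4363]
farBot [63.9604  0.7781 89.5723]
F fix 18.0 -7.6 6.8 q [ 0.5475  0.279  -0.5409  0.0817 -0.648   1.0571] 0.029861784179047616
```

View pics/c6side_c.png

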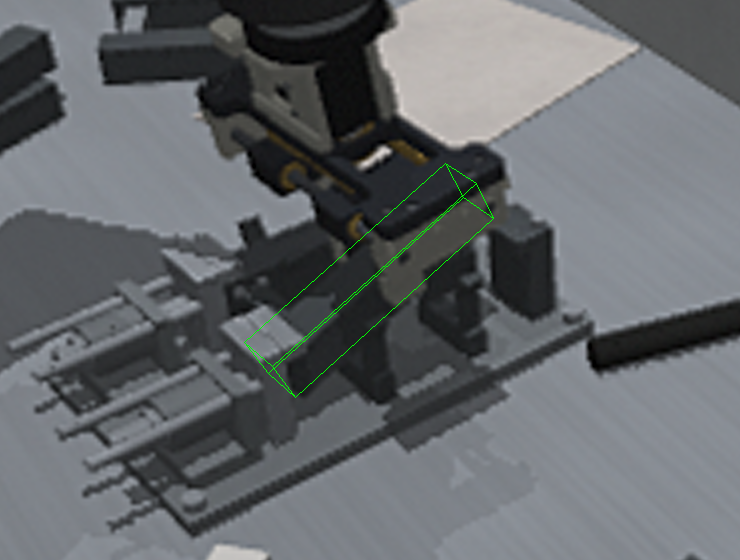

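View pics/c6wrist_c.png

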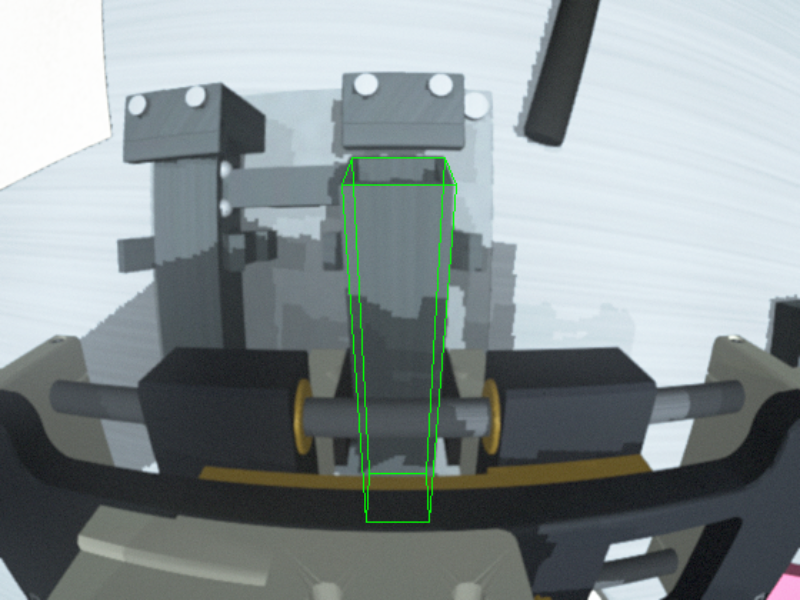

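>>> move_arm(plan=[[0.0005, -0.0062, 0.0033, -0.038, 0, 0, 1], [0.0005, -0.0067, 0.0033, -0.038, 0, 0, 1], [0.0003, -0.0069, 0.0033, -0.038, 0, 0, 1], [0, -0.0069, 0.0033, -0.038, 0, 0, 1]])

```text
time: 31.68
ee_pos: [0.5708, 0.0977, 0.2371]
tool_rot: [0.014, 0.74, -0.673, -0.014]
wrist_force: [14.9, 3.5, 1.3]
grip_width: 0.0296
```

```bash
python3 look.py c7 -o
```

```text
t 31.68 TCP [ -6.2865  -0.6067 237.102 ] tubetilt 12.90 tooltilt -2.23 yaw 0.10 roll -0.10
centre [-16.1705  -0.3096  60.0526]
nearTop [-97.4998  -0.4768  56.8079]
nearBot [-90.8002  -0.41    27.5656]
farTop [58.4591 -0.2093 92.5396]
farBot [65.1587 -0.1425 63.2973]
F fix 15.1 2.1 1.3 q [ 0.5008  0.3755 -0.3816 -0.0226 -0.8487  1.1804] 0.029611172784345895
```

View pics/c7side_c.png

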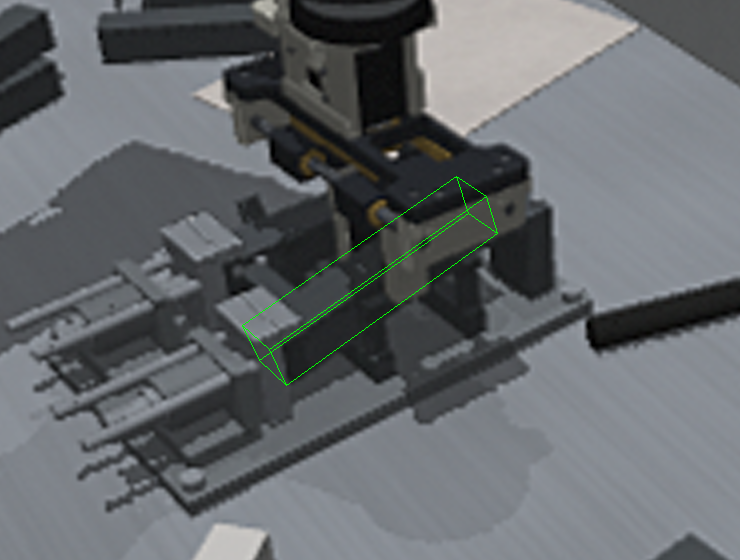

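View pics/c7wrist_c.png

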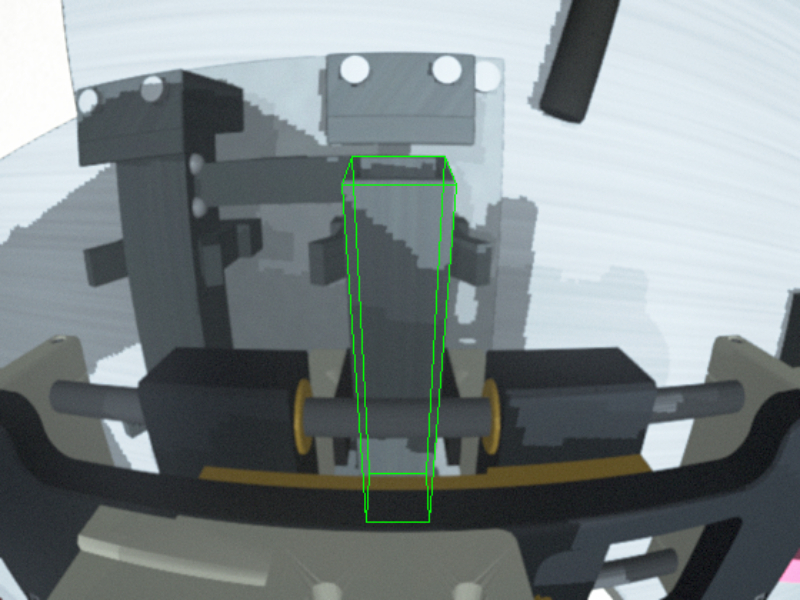

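>>> move_arm(plan=[[0, -0.0069, 0.0029, -0.038, 0, 0, 1], [0, -0.0069, 0.0026, -0.038, 0, 0, 1], [0, -0.0069, 0.0026, -0.038, 0, 0, 1], [0, -0.0069, 0.0026, -0.038, 0, 0, 1], [0, 0, 0, 0, 0, 0, 1]])

```text
time: 32.25
ee_pos: [0.5972, 0.1, 0.2207]
tool_rot: [0.071, 0.736, -0.67, -0.065]
wrist_force: [15.2, 5.9, -3.2]
grip_width: 0.0297
```

```bash
python3 st.py
```

```text
t 32.25 TCP [ 20.1913  -0.7758 220.6577] tubetilt 4.03 tooltilt -11.10 yaw 0.02 roll -0.04
centre [-16.8898  -0.676   47.2528]
nearTop [-97.746   -0.7078  56.5948]
nearBot [-95.6382  -0.6879  26.669 ]
farTop [61.8586 -0.664  67.8366]
farBot [63.9664 -0.6441 37.9108]
F fix 15.7 4.5 -3.2 q [ 0.4628  0.4763 -0.2412 -0.0816 -1.0355  1.2494] 0.02968819602743664
```

>>> move_arm(plan=[[-0.0002, -0.0059, 0.0009, -0.035, 0, 0, 1], [-0.0002, -0.0059, 0.0009, -0.035, 0, 0, 1], [0, 0, 0, 0, 0, 0, 1], [0, 0, 0, 0, 0, 0, 1]])

```text
time: 32.58
ee_pos: [0.6074, 0.1011, 0.2168]
tool_rot: [0.096, 0.733, -0.668, -0.088]
wrist_force: [14.6, 3.3, -4.7]
grip_width: 0.0296
```

```bash
python3 look.py c8 -o
```

```text
t 32.58 TCP [ 30.4733  -0.6448 216.8212] tubetilt 0.14 tooltilt -14.99 yaw 0.03 roll -0.01
centre [-18.2948  -0.6286  46.3338]
nearTop [-98.3302  -0.671   61.1436]
nearBot [-98.2589  -0.6639  31.1437]
farTop [61.6693 -0.5933 61.5238]
farBot [61.7406 -0.5862 31.5239]
F fix 14.8 1.9 -4.7 q [ 0.4493  0.5152 -0.1819 -0.1005 -1.1216  1.2699] 0.029559984075531138
```

View pics/c8side_c.png

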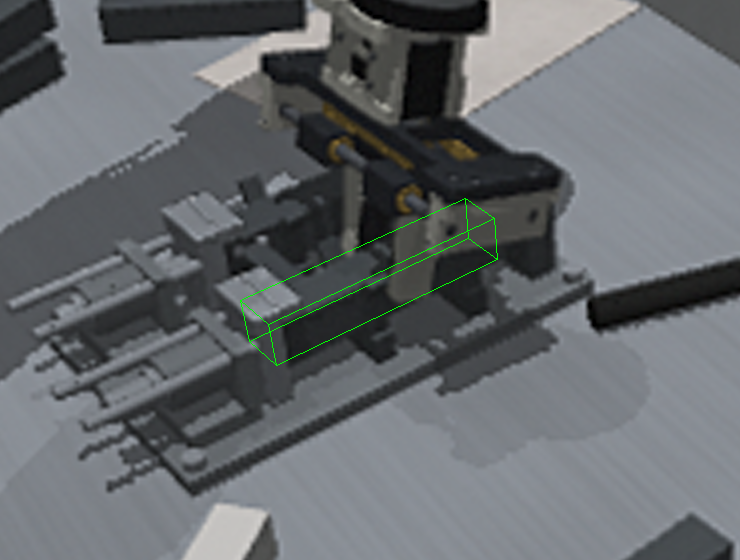

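View pics/c8wrist_c.png

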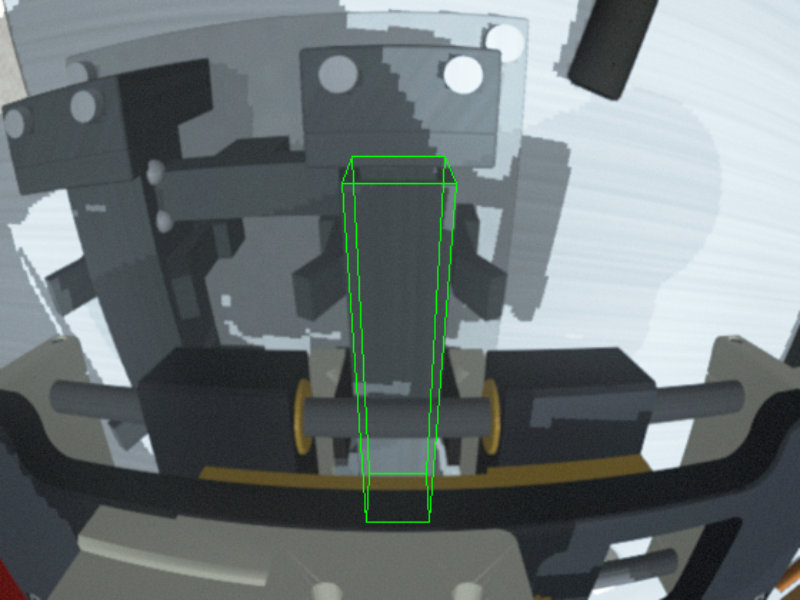

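>>> move_arm(plan=[[0, -0.003, -0.0007, 0, 0, 0, 1], [0, -0.003, -0.0007, 0, 0, 0, 1], [0, -0.003, -0.0007, 0, 0, 0, 1], [0, -0.003, -0.0006, 0, 0, 0, 1], [0, -0.003, -0.0006, 0, 0, 0, 1], [0, 0, 0, 0, 0, 0, 1]])

```text
time: 33.23
ee_pos: [0.6197, 0.1018, 0.2158]
tool_rot: [0.1, 0.733, -0.667, -0.09]
wrist_force: [4.5, 4.7, 4.5]
grip_width: 0.0299
```

```bash
python3 st.py
```

```text
t 33.23 TCP [ 42.7894  -1.102  215.8496] tubetilt -0.31 tooltilt -15.44 yaw 0.01 roll 0.05
centre [-7.3032 -1.2651 45.7467]
nearTop [-87.221   -1.2695  61.1786]
nearBot [-87.383   -1.2963  31.179 ]
farTop [72.7767 -1.2339 60.3144]
farBot [72.6146 -1.2607 30.3148]
F fix 5.0 4.3 4.5 q [ 0.4416  0.5349 -0.1495 -0.0992 -1.1425  1.2751] 0.029930196300556825
```

>>> move_arm(plan=[[-0.0004, -0.0026, -0.0013, 0.004, 0, 0, 1], [0, -0.0026, -0.0008, 0.002, 0, 0, 1], [0, -0.002, -0.0005, 0, 0, 0, 1], [0, 0, 0, 0, 0, 0, 1], [0, 0, 0, 0, 0, 0, 1]])

```text
time: 33.65
ee_pos: [0.624, 0.1023, 0.2158]
tool_rot: [0.101, 0.732, -0.667, -0.091]
wrist_force: [-6.8, 6.2, 13.2]
grip_width: 0.0299
```

```bash
python3 look.py c9 -o
```

```text
t 33.65 TCP [ 47.1221  -0.9741 215.763 ] tubetilt -0.47 tooltilt -15.60 yaw -0.01 roll 0.10
centre [-3.438  -1.2528 45.7986]
nearTop [-83.3131  -1.2164  61.4501]
nearBot [-83.5576  -1.2667  31.4511]
farTop [76.6816 -1.2389 60.146 ]
farBot [76.4371 -1.2892 30.1471]
F fix -6.2 6.8 13.2 q [ 0.4395  0.5416 -0.1378 -0.0985 -1.1505  1.2759] 0.029909506402012037
```

View pics/c9wrist_c.png

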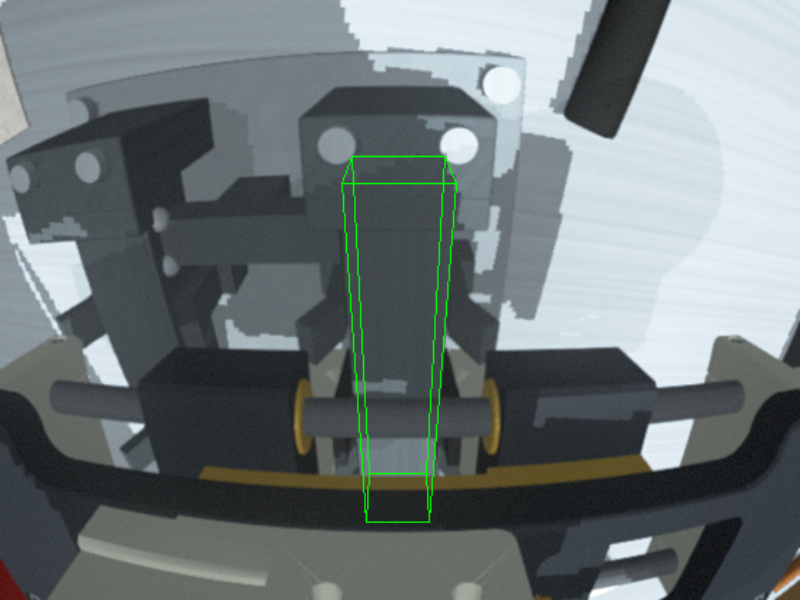

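View pics/c9scene_c.png

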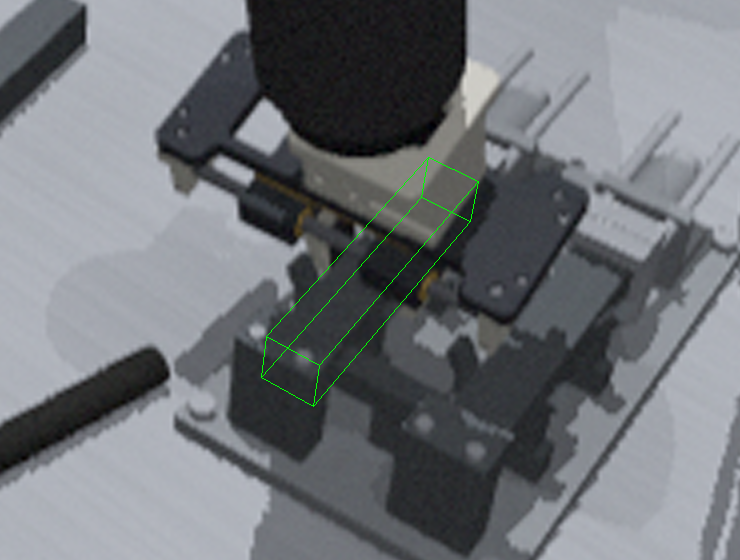

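>>> move_arm(plan=[[-0.0004, 0.0005, -0.0008, 0.006, 0, 0, 1], [0, 0, 0, 0, 0, 0, 1], [0, 0, 0, 0, 0, 0, 1]])

```text
time: 34.05
ee_pos: [0.6232, 0.1024, 0.216]
tool_rot: [0.099, 0.732, -0.668, -0.089]
wrist_force: [-7.4, 4.1, 7.9]
grip_width: 0.0299
```

```bash
python3 st.py
```

```text
t 34.05 TCP [ 46.3457  -0.8268 215.9878] tubetilt -0.20 tooltilt -15.33 yaw -0.01 roll 0.12
centre [-3.4161 -1.1846 45.7881]
nearTop [-83.3637  -1.1319  61.0645]
nearBot [-83.4674  -1.1971  31.0648]
farTop [76.6353 -1.1722 60.5115]
farBot [76.5316 -1.2374 30.5117]
F fix -6.9 4.8 7.9 q [ 0.4407  0.5388 -0.1423 -0.097  -1.1443  1.274 ] 0.02988078021467299
```

>>> move_arm(plan=[[0, 0, 0, 0, 0, 0, 0.6], [0, 0, 0, 0, 0, 0, 0.5], [0, 0, 0, 0, 0, 0, 0.5], [0, 0, 0, 0, 0, 0, 0.5], [0, 0, 0, 0, 0, 0, 0.5], [0, 0, 0, 0, 0, 0, 0.5]])

```text
time: 34.55
ee_pos: [0.6251, 0.102, 0.2155]
tool_rot: [0.098, 0.733, -0.668, -0.088]
wrist_force: [-0.1, -0.1, -0.8]
grip_width: 0.044
```

```bash
python3 look.py d1
```

```text
t 34.55 TCP [ 48.2091  -1.3768 215.5204] tubetilt 0.04 tooltilt -15.09 yaw -0.03 roll 0.14
centre [-0.8482 -1.7801 45.1164]
nearTop [-80.8583  -1.7054  60.0619]
nearBot [-80.8379  -1.7804  30.062 ]
farTop [79.1416 -1.7798 60.1708]
farBot [79.162  -1.8548 30.1709]
F fix -0.1 -0.1 -0.8 q [ 0.4395  0.5405 -0.1407 -0.0951 -1.1405  1.2741] 0.044022098046688635
```

View pics/d1wrist_c.png

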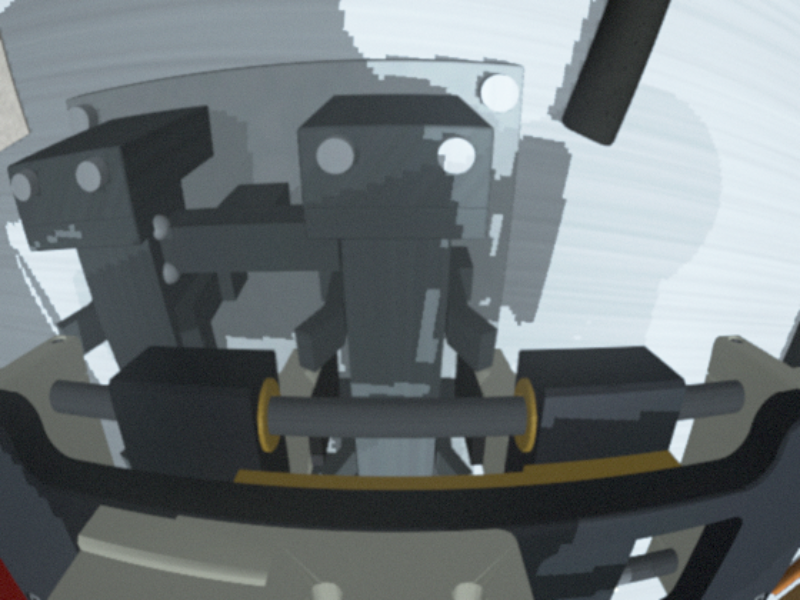

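View pics/d1side_c.png

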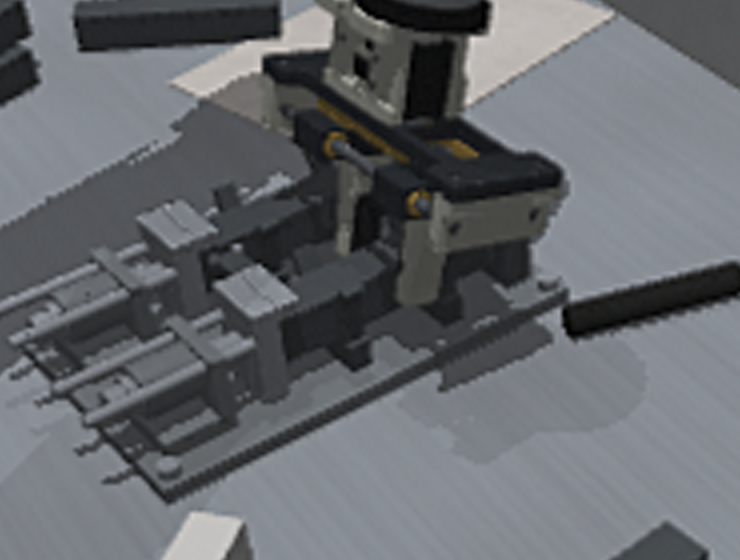

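>>> move_arm(plan=[[0, 0, -0.01, 0, 0, 0, 0.4], [0, 0, -0.015, 0, 0, 0, 0.4], [0, 0, -0.025, 0, 0, 0, 0.4], [0, 0, -0.03, 0, 0, 0, 0.4], [0, 0.02, -0.035, 0, 0, 0, 0.4], [0, 0.02, -0.035, 0, 0, 0, 0.4], [0, 0.03, -0.02, 0, 0, 0, 0.4], [0, 0, 0, 0, 0, 0, 0.4], [0, 0, 0, 0, 0, 0, 0.4]])

```text
time: 35.45
ee_pos: [0.6012, 0.1003, 0.4018]
tool_rot: [0.095, 0.733, -0.668, -0.086]
wrist_force: [-0.1, 0.1, -0.9]
grip_width: 0.0528
```

```bash
python3 - <<'E'
from st import *
s,M=tool(); print(s['time'],s['ee_pos'],s['wrist_force'])
for c in('scene','side','wrist'): snap(c,'e1'+c)
P={c:eyes.camera_params(c) for c in('scene','side')}
for c,k,(u,v) in(('scene',4,(350,270)),('side',4,(225,170))):
    B=cv2.resize(cv2.imread(f'pics/e1{c}.png'),None,fx=k,fy=k,interpolation=cv2.INTER_CUBIC)
    cv2.imwrite(f'pics/e1{c}_c.png',B[max(0,v*k-290):v*k+290,max(0,u*k-390):u*k+390])
cv2.imwrite('pics/e1w_c.png',cv2.resize(cv2.imread('pics/e1wrist.png'),(800,600)))
E
```

```text
35.45 [0.6012 0.1003 0.4018] [-0.1166  0.1191 -0.8529]
```

View pics/e1scene_c.png

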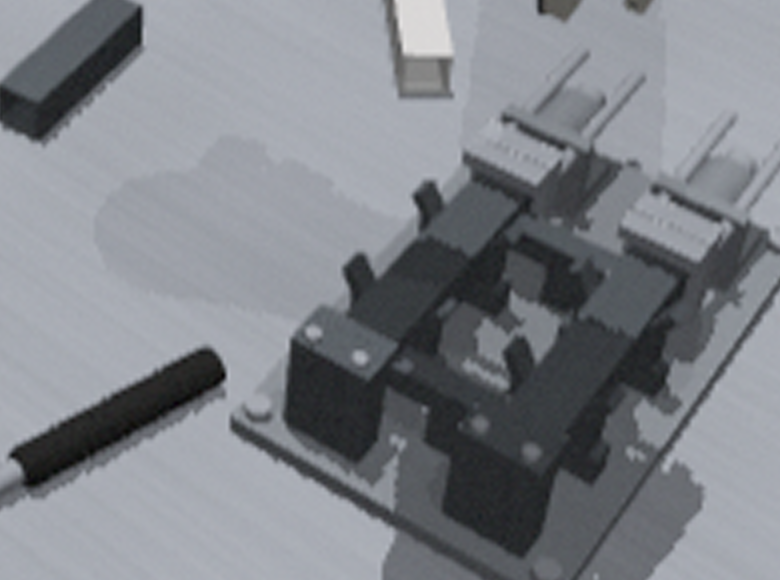

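View pics/e1side_c.png

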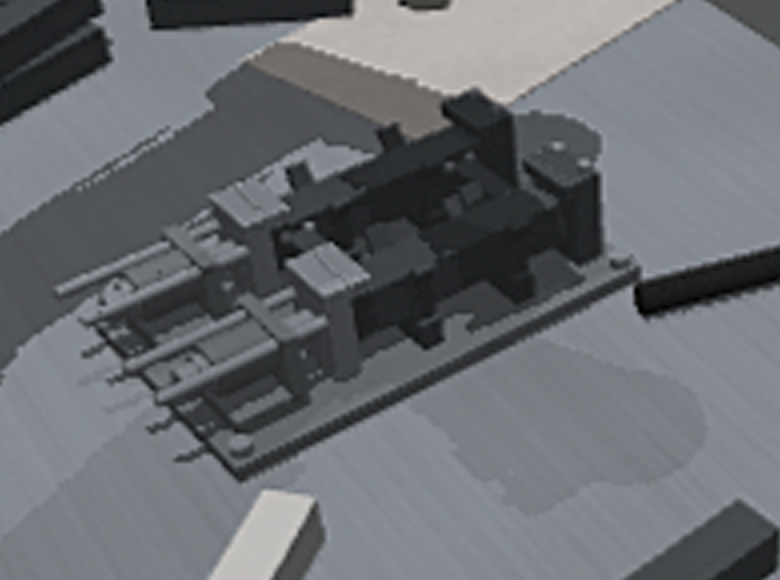

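View pics/e1w_c.png

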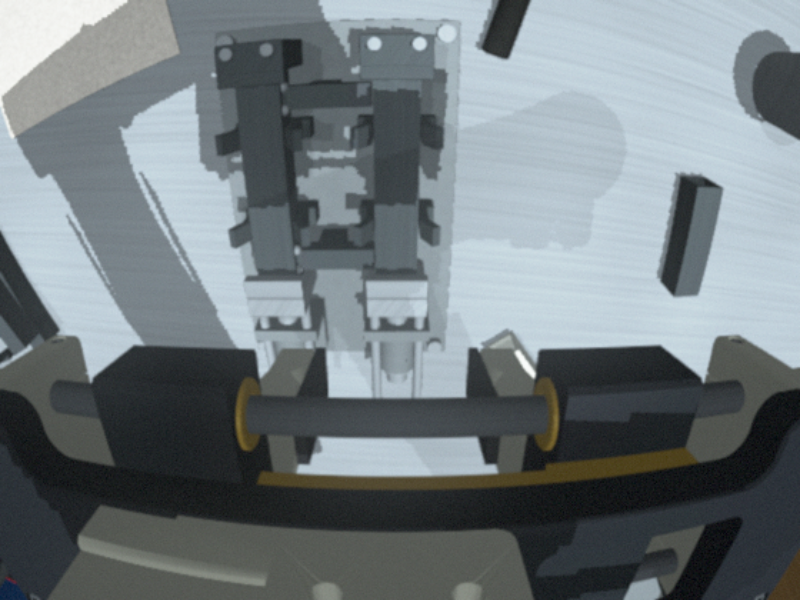

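```bash
python3 - <<'E'
import fe
from fe import *
for c in('scene','side'): I[c]=gaussian_filter(cv2.cvtColor(cv2.imread(f'pics/e1{c}.png'),cv2.COLOR_BGR2GRAY).astype(float),.7)
x=np.array([.576,.098,.094])
# compare like edges lane 1 vs lane 2
for c in('scene','side'):
  for nm,dy,z in(('top -15',-.015,.06),('top +15',.015,.06),('bot -15',-.015,.03)):
    for a,b in ((-.055,-.042),(-.025,-.002),(.002,.025),(.042,.07)):
      row=[]
      for y0 in(0,.09):
        ED['q']=((a,y0+dy,z),(b,y0+dy,z)); use[c]=['q']
        o=obs(c,x,3.5); v=[(m-proj(c,T(x,l),P[c]))@n for e,l,m,n in o]
        row.append((len(v),round(float(np.median(v)),2) if v else None))
      print(c,nm,a,row)
E
python3 - <<'E'
import cv2
B=cv2.imread('pics/e1wrist.png'); cv2.imwrite('pics/e1wz.png',cv2.resize(B[10:240,140:330],None,fx=3,fy=2.6,interpolation=cv2.INTER_CUBIC))
E
```

```text
scene top -15 -0.055 [(40, 0.25), (25, 1.0)]
scene top -15 -0.025 [(33, 0.5), (36, 0.62)]
scene top -15 0.002 [(40, 0.5), (40, 0.63)]
scene top -15 0.042 [(24, 1.38), (18, 3.0)]
scene top +15 -0.055 [(40, 0.5), (40, 0.5)]
scene top +15 -0.025 [(39, 0.25), (40, 0.25)]
scene top +15 0.002 [(39, -1.5), (40, 0.5)]
scene top +15 0.042 [(40, 0.5), (40, 0.5)]
scene bot -15 -0.055 [(14, -3.0), (10, 2.13)]
scene bot -15 -0.025 [(0, None), (0, None)]
scene bot -15 0.002 [(0, None), (0, None)]
scene bot -15 0.042 [(29, -1.75), (0, None)]
side top -15 -0.055 [(40, 0.5), (40, 1.5)]
side top -15 -0.025 [(36, 0.75), (35, 1.0)]
side top -15 0.002 [(1, 0.0), (40, 0.5)]
side top -15 0.042 [(31, 0.5), (34, 1.87)]
side top +15 -0.055 [(37, 0.5), (34, 0.25)]
side top +15 -0.025 [(12, 2.88), (40, 0.5)]
side top +15 0.002 [(11, 0.0), (40, 0.5)]
side top +15 0.042 [(13, -0.5), (40, 0.5)]
side bot -15 -0.055 [(18, 0.5), (40, -1.5)]
side bot -15 -0.025 [(40, 0.25), (35, 0.25)]
side bot -15 0.002 [(31, 0.25), (29, 0.25)]
side bot -15 0.042 [(36, 0.25), (35, 0.0)]
```

View pics/e1wz.png

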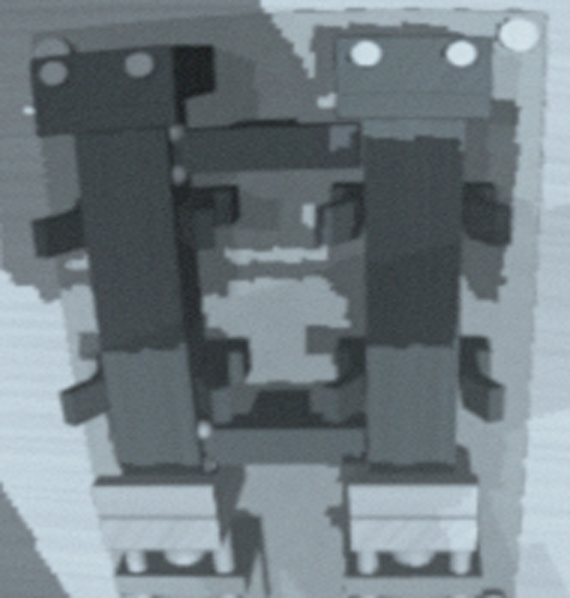

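```bash
python3 -c "
from rig import sign_off; print(sign_off())"
```

```text
the job is handed in; nothing more can be done
None
```

The long dark tube is loaded in the empty lane and the job is handed in at about 35.6 s of the 66 s allowed.

**What I did:**
- I hooked the tube's end under the jaw's nose at about 21° tilt and pushed the jaw back about 30 mm, with 15–18 N at the wrist. I then lowered the other end behind the stop's nose, eased it against the stop, released it and lifted clear.
- I had to set the tube down on the table and regrip it twice. The first tries ran into the arm's wrist limit, and then the fingers touched the cheeks of the rest nearer the stop with about 20 N.

**Last checks:**
- After release, all three cameras show the tube under both noses and between the cheeks. Most of its edges match the finished lane's to about 0.25 pixel (under 1 mm). A few edge readings in shadow or hidden spots disagreed by 1 to 5 pixels.
- The two jaws stand level with each other, which fits a jaw value of 0.014.
- Wrist force is near zero, and the robot touches nothing. I did not touch the offcut, hammer or tin.

**One disagreement:** while the gripper still held the tube against the stop, my fixture estimate put it about 3 mm short along the lane and 1 mm to one side. I put this down to calibration error and a little slip in the grip. I could not read the jaw's value directly.

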